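# Demould the cast bracket

### The arm

A 6-joint arm with a two-finger parallel gripper is mounted at the origin on a cart in front of the work surface, level with it; the furniture and walls round the work are solid. World frame = base frame: x ahead of the robot, y to its left, z up, the work surface at z = 0. Lengths are in m, angles in rad, forces in N, time in s.
With the tool pointing down it reaches from about 0.375 to 0.9 m from the base axis. Payload 3.1 kg.
Tool frame: the origin (TCP) lies at the very end of the fingers, on their centre line; the grasp point (between the pads) lies 19 mm behind it; z points along the fingers, y is the direction in which the jaws open and shut (so a half turn about z gives the same grasp; the last joint's range is limited). The gripper opens to 87 mm and grips with 3 to 60 N. Pads are 19 mm wide; open, the fingers measure 117 mm over their backs; the gripper's body (75 mm by 190 mm) begins 51 mm behind the grasp point.
Start: joints at [1.04, 0.527, 1.433, -0, 1.181, -0.178], TCP at [0.215, 0.587, 0.223] pointing down, gripper open.
Joint ranges: [-3.08, 3.08], [-0.75, 2.2], [0.22, 2.44], [-1.43, 4.57], [0, 2.65], [-2.85, 2.85]. Speed limits (rad/s): [2.79, 2.79, 3.14, 3.14, 3.14, 3.14].

### API

Orientations are given as a unit quaternion [x, y, z, w].
In Python, from rig import robot gives the robot as it stands. The module is installed in compiled form; this text tells all that it offers.
- The arm moves only by the tool send_rows, never from a script. Its argument "deltas" is a list of rows, each an object of numbers: "tx", "ty", "tz": the shift along the tool's x, y, z in cm; "rx", "ry", "rz": the turn, a rotation vector about the tool's x, y, z in rad. A call has 1 to 5 rows; each row is the pose to reach, as a shift and turn from the pose commanded when the call began, along the tool's axes at that moment; what a row does not reach only later rows make up. A row lasts 1/12 s, in which the tool goes at most 41.7 mm and 7.16 degrees, less where a joint would pass 70% of its speed; a pose out of reach is approached as far as the arm can. A call with a gripper value outside its range is refused whole. "claw" is the finger opening in cm, from 0 to 8.7, set as the call begins (left out, the last holds). The fingers move at their own pace and stop on an object; "squeeze" is the grip in N (left out, the last holds). Time passes only in rows, so rows that repeat a pose let the fingers close. It gives the time, the measured TCP pose, the force and the opening at its end, in the units of the state.
- robot.get_obs(): the state, without advancing time (a new reading comes with each control period).
- robot.camera(name): name is "scene" or "top"; returns a dict with "color" (480x640x3 uint8, red, green, blue), "z_map" (480x640 float32, m along the optical axis (not along the pixel's ray), 0 where there is no reading), "intrinsics" (3x3 intrinsics, pixels), "R" (3x3) and "t" (3): a world point X has camera coordinates R X + t. Camera axes: x right, y down, z forward; pixel columns grow to the right and rows downward; lengths in m; the calibration is good to about 2 mm. A picture is of the moment at which its call begins.
- robot.hand_in(): hands the job in, once; it reports no verdict.
Trained networks look in the newest picture that a camera, given by its name, has taken for a name from the list of things; names that differ only in an ending like _2 or _b are one class to them, and where a whole thing is asked for, a point or a joint stands for the part that bears it (a point fixed in the world has none). Each returns a list of dicts, best first, with "p" (0 to 1); they miss things now and then, are a little off and sometimes report something else, mostly with a low value. They report only what shows in the picture. A call takes as long as a camera call. They do not tell look-alikes from the thing itself.
- robot.outline_of(label, camera): "pixels" (480x640 bool, what is visible of it) and "xy" ([column, row] in pixels, amid what is visible of it).
- robot.tip_of(label, camera): "xy" ([column, row] in pixels: a listed point, or the origin of a listed thing).
The state is a dict: "time": time; "q": joint angles; "joint_velocities": joint speeds; "joint_torque": joint torques, N m; "position": TCP position; "tool_rot": TCP orientation; "ft_force": force on the tool from outside, world axes, zero at the start; "moment": the same for the moment, N m; "grip_width": finger opening in m.
Only numpy, scipy, OpenCV 4.12 (cv2) and the standard library are available. Lean on these libraries where they do the work, as an engineer would, in place of code of your own. Each camera call takes 0.05 s, during which the arm holds its last target.

### The job

A freshly cast T-shaped bracket sits in the cavity of the sloping mould, held by a turn clamp at each end. Turn both clamps to their fully open end stops, then lift the bracket out of the mould and set it down, foot flat and rib up, without dropping it, in the empty one of the two round black dishes at the front of the worktop (not the one full of grain). Leave both clamps open, and leave the two dishes and the timer where they stand.

Things in the scene. Friction and masses are not known exactly. Their poses are not given: they have to be found in the camera images.
- bracket: grey cast T-bracket, about 80 g. Foot 36 (x) x 56 (y) x 18 mm (z); upright rib on its middle 10 mm thick (x), 32 mm long (y), 26 mm tall (total height 44 mm). Origin: centre of the foot's underside; z points from foot to rib top. In the mould its axes match cavity_floor and its foot stands 2 mm proud of the mould's face.
- cavity_floor (a point): centre of the mould cavity's floor. Fixed aluminium block 110 x 210 mm on a grey stand, its face sloping 25 degrees down to the robot's right. z: face normal, the pull-out direction; x: up the slope (left); y: along the face towards the robot. Face at z = 16 mm; cavity 39 (x) x 59 mm (y), 16 mm deep, straight walls. Face middle 68 mm high.
- clamp_near_grip (a point): clamp nearer the robot, on its turning axis, 78 mm along +y from the cavity centre, 28 mm above the face. Black grip bar 10 mm thick (x), 38 mm long (y), 11 to 36 mm above the face. Under it a steel finger 14 mm wide, 58 mm long, 4 to 10 mm above the face, points along -y; closed, it covers 8 mm of the bracket's foot. z = face normal; axes turn with the clamp.
- clamp_far_grip (a point): the same for the clamp farther from the robot, 78 mm along -y from the cavity's centre; its finger points along +y of this point.
- clamp_near (a joint): angle of the near clamp, rad: 0 = finger straight over the bracket, 1.4 = end stop, finger up the slope, bracket free. Opens anticlockwise seen from above the face. Friction-held (about 0.1 N m), stays where it is left. Starts between 0 and 0.25.
- clamp_far (a joint): the same for the far clamp; opens clockwise seen from above the face.
- dish_empty: the empty one of the two round black dishes at the worktop's front, right of the mould (not the black dish far back beside the analyser): 110 mm across, 26 mm high, inside about 84 mm across, floor 3 mm thick; loose. Origin: centre of its underside. Destination of the bracket.
- dish_full: a like dish of the same size filled with grain, a bystander; it may stand in either of the two dish places. Origin: centre of its underside.
- timer: small flat loose white timer, 70 x 64 x 18 mm, a bystander. Origin: centre of its underside.
Mind the look-alikes: they are no part of the job. Of the things like the bracket, leave any that is yellow; of the rest the larger one is meant.

How it is judged:
On the way, in this order (a step that is already met when the one before it is completed fails the run):
1. both clamps are turned fully open (over 1.28 rad) while the bracket still sits in the cavity (value of joint each of clamp_near, clamp_far above 1.28 rad and distance between bracket and cavity_floor below 0.008 m), for 0.1 s.
2. the fingers hold the bracket clear of the mould, over 60 mm from its seat (distance between bracket and cavity_floor above 0.06 m and contact force between the fingers and bracket above 0.3 N), for 0.1 s.
At the end, for the whole second after the job is handed in: The bracket stands at rest on the floor of the empty dish, foot down (within 0.12 rad of upright, underside less than 8 mm above the dish's underside, within 25 mm of its centre), and both clamps are still open (over 1.2 rad) (horizontal distance between bracket and dish_empty below 0.025 m and z of bracket in the frame of dish_empty between 0 and 0.008 m and angle between bracket's own z axis and vertical below 0.12 rad and contact force between bracket and dish_empty above 0.1 N and linear speed of bracket below 0.02 m/s and value of joint each of clamp_near, clamp_far above 1.2 rad); the robot touches nothing.
It fails at once if the bracket is dropped: out of the mould (over 50 mm from its seat), not held by the fingers, and more than 15 mm above the empty dish's underside or outside that dish (contact force between the fingers and bracket below 0.01 N and distance between bracket and cavity_floor above 0.05 m and (z of bracket in the frame of dish_empty above 0.015 m or horizontal distance between bracket and dish_empty above 0.055 m)).
It fails at once if a dish is moved more than 40 mm (distance of any of dish_empty, dish_full from where it was at the start of the episode above 0.04 m).
It fails at once if the timer is moved more than 30 mm (distance of timer from where it was at the start of the episode above 0.03 m).
It also fails if it takes over 66 s, if anything falls off the work surface, if the arm or the gripper's body presses on something with over 40 N, if the wrist force passes 120 N, or if a joint passes its speed limit or range.

## Working session

There is one attempt and no reset: what is moved stays moved. The work goes in short steps, Python scripts to look and compute and a tool call to move; the robot and the scene stay as the last step left them, time stands still between calls to the robot, and variables do not carry over. Pictures are saved under pics/ and viewed, and the job is handed in when it is done.

Besides the shell and the picture viewer there is one more tool, called after "Call:" as name(argument=value, ...), one argument or row to a line, values as JSON. send_rows: Moves the arm, as the interface text tells. Its arguments: {"type":"object","properties":{"deltas":{"type":"array","items":{"type":"object","properties":{"tx":{"type":"number"},"ty":{"type":"number"},"tz":{"type":"number"},"rx":{"type":"number"},"ry":{"type":"number"},"rz":{"type":"number"}}}},"claw":{"type":"number"},"squeeze":{"type":"number"}},"required":["deltas"]}

```bash
mkdir -p pics; python3 - <<'E'
from rig import robot
import cv2,numpy as np
o=robot.get_obs(); print({k:np.round(v,3) for k,v in o.items()})
for n in ("scene","top"):
    c=robot.camera(n); cv2.imwrite(f"pics/{n}0.png",c["color"][:,:,::-1]); print(n,c["intrinsics"].round(1).tolist(),c["R"].round(3).tolist(),c["t"].round(3).tolist())
    np.savez(f"{n}0.npz",**c)
    for l in ["bracket","cavity_floor","clamp_near_grip","clamp_far_grip","dish_empty","dish_full","timer"]:
        print(l,[(round(d["p"],2),np.round(d["xy"],0).tolist()) for d in robot.tip_of(l,n)])
E
```

```text
{'time': np.float64(0.0), 'q': array([ 1.041,  0.528,  1.434,  0.   ,  1.181, -0.178]), 'joint_velocities': array([ 0.   , -0.   ,  0.003,  0.   , -0.   ,  0.002]), 'joint_torque': array([-1.0000e-03, -4.4003e+01, -1.7659e+01,  6.3000e-02,  5.8000e-02,
       -0.0000e+00]), 'position': array([0.215, 0.586, 0.222]), 'tool_rot': array([ 0.175,  0.985, -0.001, -0.   ]), 'ft_force': array([ 0.91 , -0.527, -0.111]), 'moment': array([-0.031, -0.011,  0.038]), 'grip_width': np.float64(0.087)}
scene [[454.1, 0.0, 324.9], [0.0, 454.1, 246.9], [0.0, 0.0, 1.0]] [[0.763, -0.646, 0.009], [-0.277, -0.339, -0.899], [0.584, 0.684, -0.438]] [-0.443, 0.23, 0.602]
bracket [(0.79, [295.0, 240.0]), (0.62, [319.0, 282.0]), (0.38, [248.0, 235.0])]
cavity_floor [(0.96, [291.0, 234.0])]
clamp_near_grip [(0.82, [259.0, 226.0])]
clamp_far_grip [(0.73, [324.0, 215.0])]
dish_empty [(0.82, [404.0, 393.0])]
dish_full [(0.75, [334.0, 340.0])]
timer [(0.89, [391.0, 301.0])]
top [[479.5, 0.0, 325.3], [0.0, 479.5, 238.9], [0.0, 0.0, 1.0]] [[-0.004, -1.0, -0.002], [-0.983, 0.005, -0.186], [0.186, 0.001, -0.983]] [-0.034, 0.56, 1.032]
bracket [(0.89, [254.0, 225.0]), (0.53, [315.0, 249.0])]
cavity_floor [(0.71, [254.0, 225.0])]
clamp_near_grip [(0.5, [252.0, 258.0])]
clamp_far_grip [(0.58, [266.0, 193.0])]
dish_empty [(0.59, [448.0, 285.0])]
dish_full [(0.73, [372.0, 222.0]), (0.56, [378.0, 287.0])]
timer [(0.98, [370.0, 222.0]), (0.59, [269.0, 194.0])]
```

View pics/scene0.png

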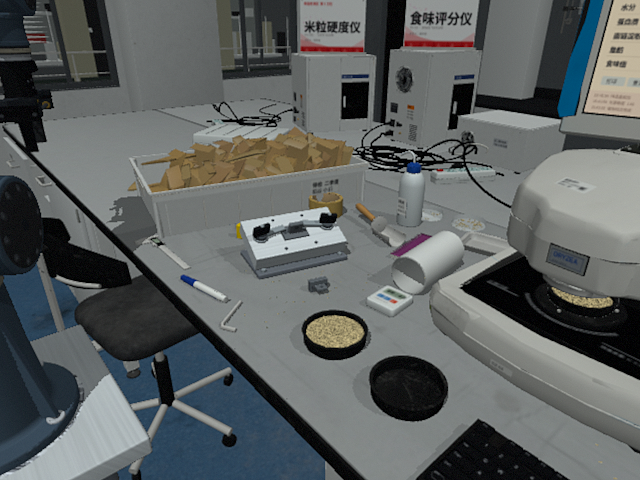

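View pics/top0.png

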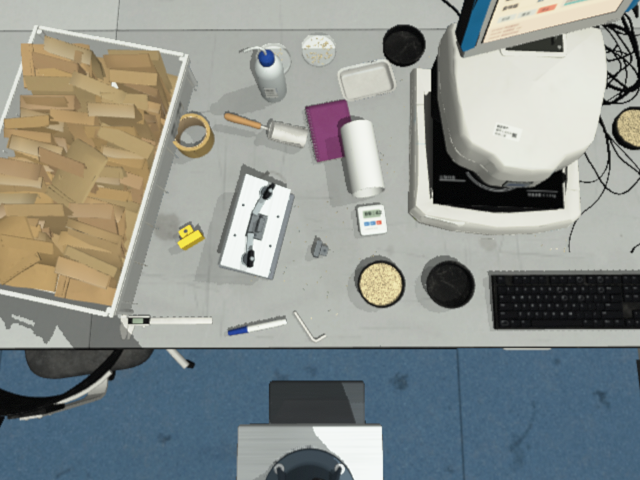

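```bash
python3 - <<'E'
import cv2,numpy as np
a=cv2.imread("pics/scene0.png")[180:430,210:480]; b=cv2.imread("pics/top0.png")[150:340,190:510]
cv2.imwrite("pics/sc.png",cv2.resize(a[:170,:200],None,fx=4,fy=3.5,interpolation=cv2.INTER_CUBIC)); cv2.imwrite("pics/tc.png",cv2.resize(b,None,fx=2.5,fy=2.5,interpolation=cv2.INTER_CUBIC))
E
```

```text
(no output)
```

View pics/sc.png

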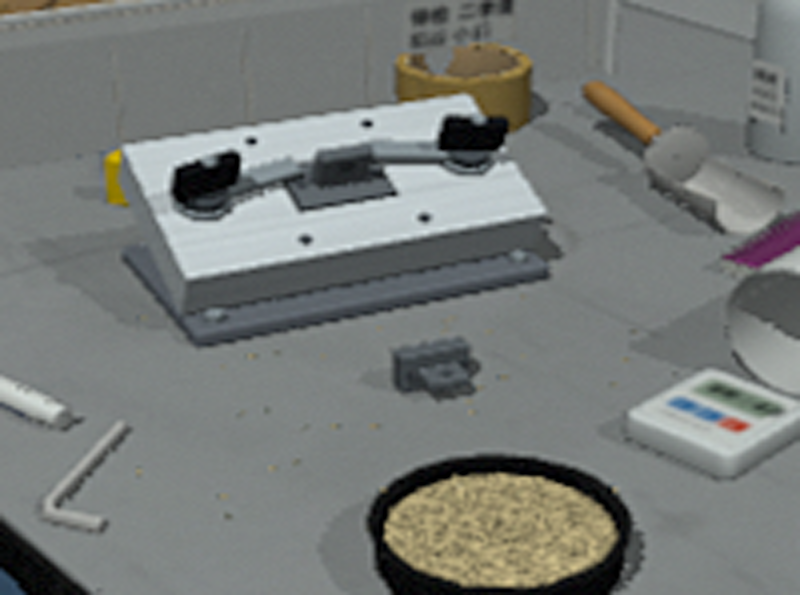

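View pics/tc.png

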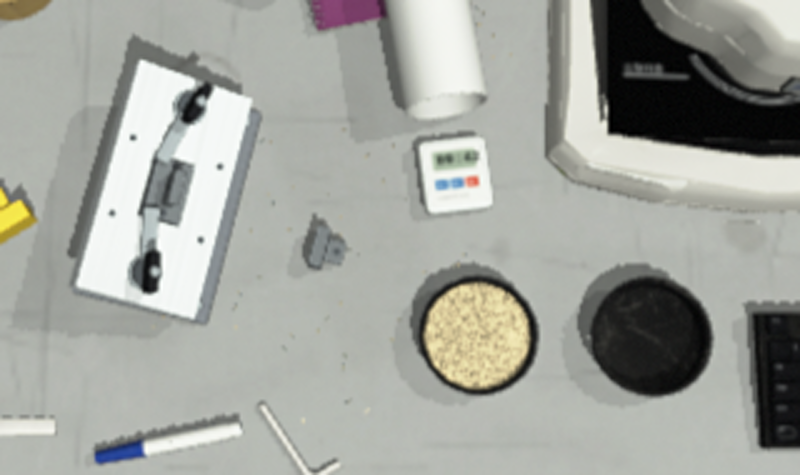

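The bracket could be confused with three things. The grey T in the mould (top 254,226; scene 295,237) is the larger one and the target. The small grey T on the table (top 317,247; scene 318,284) and the yellow one (top 189,236) are look-alikes. The empty dish is at top (450,284), the full dish at (380,284) and the timer at (371,220). Next I measure the mould frame.

```bash
cat > h.py <<'E'
import numpy as np,cv2
def cloud(c):
    z=c["z_map"];K=c["intrinsics"];v,u=np.mgrid[:480,:640]
    P=np.stack([(u-K[0,2])/K[0,0]*z,(v-K[1,2])/K[1,1]*z,z],-1)
    return (P-c["t"])@c["R"]   # R^T (P-t)
def proj(c,X):
    p=np.atleast_2d(X)@c["R"].T+c["t"]; q=p@c["intrinsics"].T; return q[:,:2]/q[:,2:]
E
python3 - <<'E'
from h import *
for n,box in (("top",(160,290,210,300)),("scene",(195,290,235,355))):
    c=dict(np.load(n+"0.npz")); W=cloud(c); g=c["color"].astype(int)
    m=np.zeros((480,640),bool); m[box[0]:box[1],box[2]:box[3]]=1
    m&=(W[...,2]>.03)&(W[...,2]<.11)&(c["z_map"]>0)
    white=m&(g.min(-1)>(190 if n=="top" else 150))
    P=W[white]
    for _ in range(5):
        ce=P.mean(0); nn=np.linalg.svd(P-ce,full_matrices=False)[2][2]; nn*=np.sign(nn[2]); P=P[abs((P-ce)@nn)<.003]
    print(n,len(P),"plane n",nn.round(4),"tilt",np.degrees(np.arccos(nn[2])), "ce",ce.round(4))
    # pixels on the plane -> face
    D=abs((W-ce)@nn); face=m&(D<.004); face=cv2.morphologyEx(face.astype(np.uint8),cv2.MORPH_CLOSE,np.ones((9,9)))
    k,l,s,_=cv2.connectedComponentsWithStats(face); i=1+np.argmax(s[1:,4]); face=l==i
    # project pixel rays to plane
    v,u=np.nonzero(face); K=c["intrinsics"]; r=np.stack([(u-K[0,2])/K[0,0],(v-K[1,2])/K[1,1],np.ones(len(u))],-1)@c["R"]; o=-c["R"].T@c["t"]
    t=((ce-o)@nn)/(r@nn); X=o+r*t[:,None]
    ex=np.array([0,1.,0]);ex-=nn*(ex@nn);ex/=np.linalg.norm(ex);ey=np.cross(nn,ex)
    q=np.stack([(X-ce)@ex,(X-ce)@ey],-1).astype(np.float32)
    (cx,cy),(w,h),a=cv2.minAreaRect(q); print("rect",cx,cy,w,h,a)
    ctr=ce+ex*cx+ey*cy
    aa=np.radians(a); d1=np.array([np.cos(aa),np.sin(aa)]); d2=np.array([-np.sin(aa),np.cos(aa)])
    L=d1 if w>h else d2; yv=ex*L[0]+ey*L[1]; yv*=-np.sign(yv[0]); xv=np.cross(yv,nn)
    print("face centre",ctr.round(4),"x",xv.round(4),"y",yv.round(4),"yaw of y",np.degrees(np.arctan2(yv[1],yv[0])))
    print("downslope dir vs x:", nn[:2]/np.linalg.norm(nn[:2]), xv[:2])
    for name,lab in (("bracket",0),):
        pass
    R=np.stack([xv,yv,nn],1)
    loc=(W-ctr)@R
    for nm,s in (("near",1),("far",-1)):
        mm=m&(abs(loc[...,1]-s*.078)<.03)&(abs(loc[...,0])<.03)&(loc[...,2]>.03)&(loc[...,2]<.042)
        p=loc[mm]; ev=np.linalg.svd(p[:,:2]-p[:,:2].mean(0),full_matrices=False)[2][0]
        print(nm,len(p),"mean",p.mean(0).round(4),"ang of bar from y",np.degrees(np.arctan2(ev[0],ev[1])))
    mm=m&(abs(loc[...,1])<.04)&(abs(loc[...,0])<.03)&(loc[...,2]>.022)&(loc[...,2]<.034); p=loc[mm]; print("rib",len(p),p.mean(0).round(4),p.min(0),p.max(0))
    np.savez(n+"_mould.npz",R=R,ctr=ctr)
E
```

```text
top 2934 plane n [-0.1002 -0.4094  0.9068] tilt 24.93030687723211 ce [0.5861 0.1197 0.069 ]
rect -0.0018455516546964645 -0.00316668301820755 0.21022002398967743 0.11135473102331161 74.89764404296875
face centre [0.5894 0.1181 0.0686] x [0.2156 0.8808 0.4215] y [-0.9713  0.2377  0.    ] yaw of y 166.24895613104587
downslope dir vs x: [-0.2375998  -0.97136313] [0.21557498 0.88082466]
near 82 mean [0.0004 0.0781 0.036 ] ang of bar from y -10.557500054466411
far 80 mean [ 0.0003 -0.077   0.0356] ang of bar from y 15.464737311448118
rib 72 [-0.0012  0.0001  0.0272] [-0.00690379 -0.01616573  0.02237864] [0.0035743  0.01612878 0.03244022]
scene 2245 plane n [-0.1006 -0.4109  0.9061] tilt 25.027618820688154 ce [0.5815 0.1137 0.0669]
rect 0.003275301307439804 -0.006954997777938843 0.21143855154514313 0.11501908302307129 74.846435546875
face centre [0.5883 0.1167 0.069 ] x [0.2161 0.88   0.4231] y [-9.712e-01  2.383e-01  3.000e-04] yaw of y 166.21279302548683
downslope dir vs x: [-0.23773897 -0.97132908] [0.21605373 0.87996889]
near 90 mean [-0.0006  0.0787  0.0353] ang of bar from y 169.99501334399903
far 72 mean [ 0.0002 -0.0775  0.035 ] ang of bar from y 16.73074792513188
rib 69 [-0.0015  0.0007  0.0266] [-0.00651583 -0.01609716  0.0220394 ] [0.00514978 0.01568607 0.03031668]
```

```bash
cat >> h.py <<'E'
from scipy.spatial.transform import Rotation as Ro, Slerp
a,b=np.load("top_mould.npz"),np.load("scene_mould.npz")
ctr=(a["ctr"]+b["ctr"])/2; ctr[2]=.0683
yw=np.radians(166.23); MY=np.array([np.cos(yw),np.sin(yw),0]); h=np.array([-MY[1],MY[0],0]); h*=np.sign(h[1])
MX=h*np.cos(np.radians(25))+np.array([0,0,np.sin(np.radians(25))]); MZ=np.cross(MX,MY); M=np.stack([MX,MY,MZ],1)
def mould_pose(x,y,z,ang=0,flip=False):
    "TCP at face coordinates, tool z=-normal, tool y = mould x turned by ang about the normal"
    p=ctr+M@np.array([x,y,z]); yt=Ro.from_rotvec(MZ*ang).apply(MX)*(-1 if flip else 1)
    return p,Ro.from_matrix(np.stack([np.cross(yt,-MZ),yt,-MZ],1))
def down_pose(p,yaw):
    yt=np.array([np.cos(yaw),np.sin(yaw),0]);zt=np.array([0,0,-1.]); return np.array(p),Ro.from_matrix(np.stack([np.cross(yt,zt),yt,zt],1))
def plan(cur,targets,dm=.18,da=.5):
    p,R=np.array(cur[0]),cur[1]
    for i,(tp,tR) in enumerate(targets):
        n=int(max(1,np.ceil(np.linalg.norm(tp-p)/dm),np.ceil((R.inv()*tR).magnitude()/da)))
        sl=Slerp([0,1],Ro.concatenate([R,tR])); p0=p
        for k in range(1,n+1):
            q,S=p0+(tp-p0)*k/n,sl([k/n])[0]
            d=(R.inv().apply(q-p)*100).round(2); r=(R.inv()*S).as_rotvec().round(3)
            p=p+R.apply(d/100); R=R*Ro.from_rotvec(r)
            print(f"W{i}.{k} t {d.tolist()} r {r.tolist()}")
    return p,R
def cur():
    from rig import robot
    o=robot.get_obs(); return o["position"],Ro.from_quat(o["tool_rot"]),o
E
python3 - <<'E'
from h import *
print(ctr,MX,MY,MZ, a["R"][:,2])
for n,bx in (("top",[(255,315,418,480),(255,315,350,412)]),("scene",[(350,425,365,452),(305,365,298,375)])):
    c=dict(np.load(n+"0.npz"));W=cloud(c)
    for r0,r1,c0,c1 in bx:
        w=W[r0:r1,c0:c1].reshape(-1,3); zz=w[:,2]; m=(zz>.021)&(zz<.032); p=w[m][:,:2].astype(np.float32); ce,r=cv2.minEnclosingCircle(p)
        A=np.c_[2*p,np.ones(len(p))]; s=np.linalg.lstsq(A,(p**2).sum(1),rcond=None)[0]; print(n,"rim",ce,r,"lsq",s[:2],len(p))
c=dict(np.load("top0.npz"));W=cloud(c).reshape(-1,3);W=W[(c["z_map"]>0).ravel()]
def mh(x0,x1,y0,y1):
    m=(W[:,0]>x0)&(W[:,0]<x1)&(W[:,1]>y0)&(W[:,1]<y1); return W[m][:,2].max().round(3) if m.any() else None
print("box near",mh(.3,.9,.25,.65),"route",mh(.2,.8,-.1,.22),"route2",mh(.3,.6,-.4,0),"dish env",mh(.35,.62,-.45,-.15))
P,R,o=cur()
p1,R1=mould_pose(0,-.078,.09,-.25)
plan((P,R),[(np.array([.40,.30,.26]),R),(p1,R1),mould_pose(0,-.078,.04,-.25),mould_pose(0,-.078,.0135,-.25)])
E
```

```text
[0.58883451 0.11738922 0.0683    ] [0.21572386 0.88025963 0.42261826] [-0.97125904  0.23802494  0.        ] [-0.10059369 -0.41047181  0.90630779] [-0.10015201 -0.40944465  0.90682118]
top rim (0.4598306715488434, -0.32167285680770874) 0.05557737126946449 lsq [ 0.45958797 -0.32098769] 386
top rim (0.46165984869003296, -0.1633719652891159) 0.055079422891139984 lsq [ 0.46147124 -0.16364127] 1029
scene rim (0.45977073907852173, -0.32070669531822205) 0.05573524534702301 lsq [ 0.45907051 -0.32172131] 997
scene rim (0.46113336086273193, -0.18813909590244293) 0.08091136813163757 lsq [ 0.46156383 -0.1631779 ] 1825
box near 0.184 route 0.107 route2 0.097 dish env 0.097
W0.1 t [-13.61, -10.28, -1.87] r [0.0, 0.0, 0.0]
W0.2 t [-13.61, -10.27, -1.87] r [0.0, 0.0, 0.0]
W1.1 t [-10.73, -4.52, 3.67] r [-0.143, 0.026, 0.045]
W1.2 t [-11.02, -4.48, 2.74] r [-0.143, 0.026, 0.046]
W1.3 t [-11.27, -4.3, 1.82] r [-0.144, 0.026, 0.045]
W2.1 t [-0.0, -0.01, 5.0] r [0.0, 0.0, 0.0]
W3.1 t [-0.0, 0.0, 2.65] r [0.0, 0.0, 0.0]
```

Call:
send_rows(
  deltas=[
    {"tx":-2.7,"ty":-2,"tz":-0.5},
    {"tx":-5.5,"ty":-4,"tz":-1},
    {"tx":-8,"ty":-6.2,"tz":-1.4},
    {"tx":-11,"ty":-8.2,"tz":-1.9},
    {"tx":-13.6,"ty":-10.3,"tz":-1.9},
  ],
  claw=4,
  squeeze=15,
)

```text
schema error: expected keys tx, ty, tz, rx, ry, rz
```

Call:
send_rows(
  deltas=[
    {"tx":-2.7,"ty":-2,"tz":-0.5},
    {"tx":-5.5,"ty":-4,"tz":-1},
    {"tx":-8,"ty":-6.2,"tz":-1.4},
    {"tx":-11,"ty":-8.2,"tz":-1.9},
    {"tx":-13.6,"ty":-10.3,"tz":-1.9},
  ],
)

```text
schema error: expected keys tx, ty, tz, rx, ry, rz
```

Call:
send_rows(
  deltas=[
    {"tx":-2.7,"ty":-1.2,"tz":0.9,"rx":-0.036,"ry":0.006,"rz":0.011},
    {"tx":-5.4,"ty":-2.3,"tz":1.8,"rx":-0.072,"ry":0.013,"rz":0.022},
    {"tx":-8,"ty":-3.4,"tz":2.7,"rx":-0.108,"ry":0.02,"rz":0.034},
    {"tx":-10.7,"ty":-4.5,"tz":3.7,"rx":-0.143,"ry":0.026,"rz":0.045},
    {"tx":-10.7,"ty":-4.5,"tz":3.7,"rx":-0.143,"ry":0.026,"rz":0.045},
  ],
)

```text
time: 1.22
position: [0.3022, 0.5025, 0.1835]
tool_rot: [0.199, 0.977, 0.07, -0.001]
ft_force: [-0.6, 0.2, -0.5]
grip_width: 0.0868
```

Call:
send_rows(
  deltas=[
    {"tx":-2.7,"ty":-1.1,"tz":0.7,"rx":-0.036,"ry":0.006,"rz":0.011},
    {"tx":-5.5,"ty":-2.2,"tz":1.4,"rx":-0.072,"ry":0.013,"rz":0.023},
    {"tx":-8.2,"ty":-3.4,"tz":2.1,"rx":-0.108,"ry":0.02,"rz":0.034},
    {"tx":-11,"ty":-4.5,"tz":2.7,"rx":-0.143,"ry":0.026,"rz":0.046},
    {"tx":-11,"ty":-4.5,"tz":2.7,"rx":-0.143,"ry":0.026,"rz":0.046},
  ],
)

```text
time: 1.63
position: [0.3884, 0.4245, 0.1478]
tool_rot: [0.221, 0.965, 0.144, -0.0]
ft_force: [-1.1, -0.3, -0.6]
grip_width: 0.0872
```

The first two calls were refused because every key is required, so the last two ran from the wrong start. Before moving again I'll check how close the tool is to the box.

```bash
python3 - <<'E'
from h import *
from rig import robot
P,R,o=cur(); print(P,o["q"].round(2))
c=robot.camera("scene"); cv2.imwrite("pics/s1.png",c["color"][:,:,::-1])
c=dict(np.load("top0.npz"));W=cloud(c).reshape(-1,3)
for y in np.arange(.25,.62,.05):
    m=(abs(W[:,1]-y)<.015)&(W[:,2]>.05)&(W[:,2]<.3); print(round(y,2),"box min x",W[m][:,0].min().round(3), "max z for x<.5",W[m&(W[:,0]<.5)][:,2].max() if (m&(W[:,0]<.5)).any() else None)
E
```

```text
[0.38836767 0.42451008 0.14777542] [ 0.52  0.5   1.82  0.35  0.65 -0.86]
0.25 box min x 0.789 max z for x<.5 None
0.3 box min x 0.777 max z for x<.5 None
0.35 box min x 0.559 max z for x<.5 None
0.4 box min x 0.387 max z for x<.5 0.14812919848976028
0.45 box min x 0.394 max z for x<.5 0.14650331349800527
0.5 box min x 0.212 max z for x<.5 0.29898147938664865
0.55 box min x 0.193 max z for x<.5 0.22938567537700882
0.6 box min x 0.425 max z for x<.5 0.1474146954102934
```

View pics/s1.png

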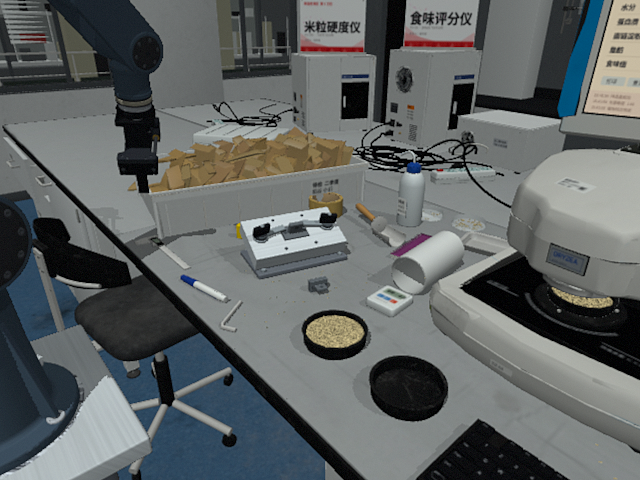

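The gripper (about pixel 143,175) is right at the box's near edge, with no sign of contact (about 1 N). I'll lift straight up before going on.

```bash
python3 - <<'E'
from h import *
P,R,o=cur()
p1,R1=mould_pose(0,-.078,.09,-.25)
plan((P,R),[(P+[-.02,-.01,.12],R),(np.array([.48,.22,.24]),R1),(p1,R1)])
E
```

```text
W0.1 t [2.16, 1.62, -11.9] r [0.0, 0.0, 0.0]
W1.1 t [-9.36, -6.44, -1.02] r [-0.072, 0.014, 0.02]
W1.2 t [-9.46, -6.15, -1.6] r [-0.073, 0.013, 0.02]
W2.1 t [-11.81, -4.18, 1.72] r [0.0, 0.0, -0.0]
W2.2 t [-11.81, -4.18, 1.73] r [0.0, 0.0, -0.0]
```

Call:
send_rows(
  deltas=[
    {"tx":0.7,"ty":0.5,"tz":-3,"rx":0,"ry":0,"rz":0},
    {"tx":1.4,"ty":1,"tz":-6,"rx":0,"ry":0,"rz":0},
    {"tx":2,"ty":1.5,"tz":-9,"rx":0,"ry":0,"rz":0},
    {"tx":2.2,"ty":1.6,"tz":-11.9,"rx":0,"ry":0,"rz":0},
    {"tx":2.2,"ty":1.6,"tz":-11.9,"rx":0,"ry":0,"rz":0},
  ],
  claw=4,
  squeeze=15,
)

```text
time: 2.1
position: [0.3659, 0.4205, 0.2759]
tool_rot: [0.216, 0.965, 0.149, 0.003]
ft_force: [0.3, 0.9, 0.2]
grip_width: 0.0615
```

Call:
send_rows(
  deltas=[
    {"tx":-2.4,"ty":-1.6,"tz":-0.3,"rx":-0.018,"ry":0.004,"rz":0.005},
    {"tx":-4.7,"ty":-3.2,"tz":-0.5,"rx":-0.036,"ry":0.007,"rz":0.01},
    {"tx":-7,"ty":-4.8,"tz":-0.8,"rx":-0.054,"ry":0.01,"rz":0.015},
    {"tx":-9.4,"ty":-6.4,"tz":-1,"rx":-0.072,"ry":0.014,"rz":0.02},
    {"tx":-9.4,"ty":-6.4,"tz":-1,"rx":-0.072,"ry":0.014,"rz":0.02},
  ],
)

```text
time: 2.52
position: [0.4244, 0.3177, 0.2542]
tool_rot: [0.228, 0.957, 0.18, -0.0]
ft_force: [-0.2, -0.2, 0.9]
grip_width: 0.0406
```

Call:
send_rows(
  deltas=[
    {"tx":-2.4,"ty":-1.5,"tz":-0.4,"rx":-0.018,"ry":0.003,"rz":0.005},
    {"tx":-4.7,"ty":-3.1,"tz":-0.8,"rx":-0.036,"ry":0.007,"rz":0.01},
    {"tx":-7,"ty":-4.6,"tz":-1.2,"rx":-0.055,"ry":0.01,"rz":0.015},
    {"tx":-9.5,"ty":-6.15,"tz":-1.6,"rx":-0.073,"ry":0.013,"rz":0.02},
    {"tx":-9.5,"ty":-6.15,"tz":-1.6,"rx":-0.073,"ry":0.013,"rz":0.02},
  ],
)

```text
time: 2.93
position: [0.4831, 0.2196, 0.24]
tool_rot: [0.236, 0.947, 0.217, 0.001]
ft_force: [0.2, -0.2, -0.3]
grip_width: 0.0403
```

Call:
send_rows(
  deltas=[
    {"tx":-3,"ty":-1,"tz":0.4,"rx":0,"ry":0,"rz":0},
    {"tx":-6,"ty":-2.1,"tz":0.9,"rx":0,"ry":0,"rz":0},
    {"tx":-9,"ty":-3.2,"tz":1.3,"rx":0,"ry":0,"rz":0},
    {"tx":-11.8,"ty":-4.2,"tz":1.7,"rx":0,"ry":0,"rz":0},
    {"tx":-11.8,"ty":-4.2,"tz":1.7,"rx":0,"ry":0,"rz":0},
  ],
)

```text
time: 3.35
position: [0.572, 0.1417, 0.194]
tool_rot: [0.235, 0.948, 0.216, 0.001]
ft_force: [1.0, 0.3, -0.8]
grip_width: 0.04
```

Call:
send_rows(
  deltas=[
    {"tx":-3,"ty":-1,"tz":0.4,"rx":0,"ry":0,"rz":0},
    {"tx":-6,"ty":-2.1,"tz":0.9,"rx":0,"ry":0,"rz":0},
    {"tx":-9,"ty":-3.2,"tz":1.3,"rx":0,"ry":0,"rz":0},
    {"tx":-11.8,"ty":-4.2,"tz":1.7,"rx":0,"ry":0,"rz":0},
    {"tx":-11.8,"ty":-4.2,"tz":1.7,"rx":0,"ry":0,"rz":0},
  ],
)

```text
time: 3.77
position: [0.6595, 0.063, 0.1489]
tool_rot: [0.235, 0.948, 0.216, 0.001]
ft_force: [0.5, 0.2, 0.5]
grip_width: 0.0399
```

```bash
python3 - <<'E'
from h import *
P,R,o=cur(); print(P,o["q"].round(2),o["grip_width"],o["time"])
plan((P,R),[mould_pose(0,-.078,.045,-.25),mould_pose(0,-.078,.0135,-.25)])
E
```

```text
[0.65951413 0.06295026 0.14890301] [-0.28  0.66  1.5   0.51  1.05 -1.63] 0.039853894934353276 3.7667
W0.1 t [0.33, -0.22, 4.33] r [0.0, 0.003, 0.004]
W1.1 t [-0.0, -0.0, 3.15] r [0.0, -0.0, 0.0]
```

Call:
send_rows(
  deltas=[
    {"tx":0.1,"ty":-0.1,"tz":1.1,"rx":0,"ry":0,"rz":0},
    {"tx":0.2,"ty":-0.15,"tz":2.2,"rx":0,"ry":0,"rz":0},
    {"tx":0.3,"ty":-0.2,"tz":3.3,"rx":0,"ry":0,"rz":0},
    {"tx":0.3,"ty":-0.2,"tz":4.3,"rx":0,"ry":0.003,"rz":0.004},
    {"tx":0.3,"ty":-0.2,"tz":4.3,"rx":0,"ry":0.003,"rz":0.004},
  ],
)

```text
time: 4.18
position: [0.654, 0.0851, 0.1091]
tool_rot: [0.235, 0.947, 0.218, -0.006]
ft_force: [-0.9, -0.1, 0.3]
grip_width: 0.0397
```

```bash
python3 - <<'E'
from h import *
from rig import robot
P,R,o=cur(); print(P,o["q"].round(2),o["time"])
plan((P,R),[mould_pose(0,-.078,.0135,-.25)])
c=robot.camera("scene"); cv2.imwrite("pics/s2.png",cv2.resize(c["color"][160:300,220:400,::-1],None,fx=4,fy=4,interpolation=cv2.INTER_CUBIC))
E
```

```text
[0.65400286 0.08509093 0.10909533] [-0.24  0.71  1.54  0.54  0.98 -1.65] 4.1833
W0.1 t [-0.78, -0.1, 3.01] r [-0.0, -0.01, 0.001]
```

View pics/s2.png

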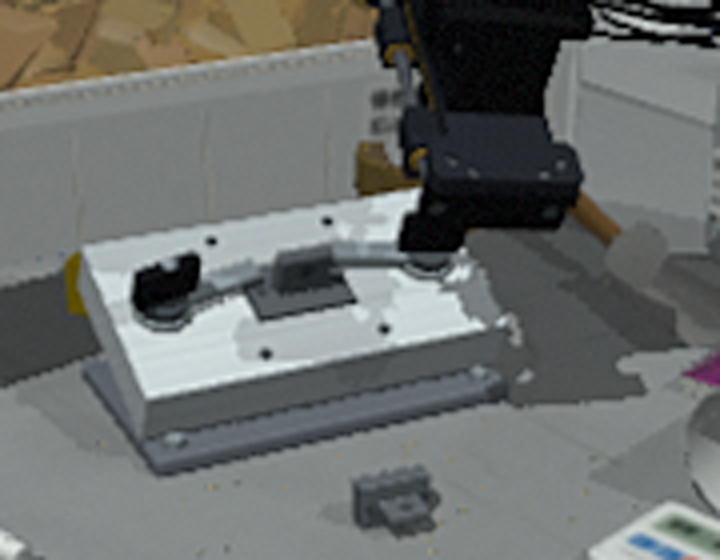

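Call:
send_rows(
  deltas=[
    {"tx":0,"ty":0,"tz":0,"rx":0,"ry":0,"rz":0},
    {"tx":0,"ty":0,"tz":0,"rx":0,"ry":0,"rz":0},
  ],
)

```text
time: 4.4
position: [0.6568, 0.0825, 0.1119]
tool_rot: [0.236, 0.947, 0.218, -0.002]
ft_force: [0.2, -0.0, 0.0]
grip_width: 0.0402
```

```bash
python3 - <<'E'
from h import *
from rig import robot
for i in range(4):
    P,R,o=cur(); print(P,o["tool_rot"].round(4),o["q"].round(4),o["time"])
    robot.camera("top")
plan((P,R),[mould_pose(0,-.078,.0135,-.25)])
E
```

```text
[0.65682317 0.08247069 0.11188437] [ 0.2358  0.9472  0.2175 -0.0021] [-0.2472  0.7075  1.5332  0.537   0.9791 -1.6521] 4.4
[0.65695218 0.08227243 0.1120618 ] [ 0.2358  0.9471  0.2175 -0.002 ] [-0.2475  0.7073  1.533   0.537   0.9792 -1.6521] 4.45
[0.65697221 0.08211942 0.11205511] [ 0.2359  0.9471  0.2175 -0.0019] [-0.2477  0.7073  1.533   0.537   0.9792 -1.6522] 4.5
[0.65694905 0.08205602 0.11203948] [ 0.236   0.9471  0.2175 -0.0019] [-0.2478  0.7073  1.5331  0.537   0.9792 -1.6522] 4.55
W0.1 t [-0.39, -0.12, 3.38] r [0.002, -0.003, 0.002]
```

Call:
send_rows(
  deltas=[
    {"tx":-0.39,"ty":-0.12,"tz":0.3,"rx":0,"ry":0,"rz":0},
    {"tx":-0.39,"ty":-0.12,"tz":1.0,"rx":0,"ry":0,"rz":0},
    {"tx":-0.39,"ty":-0.12,"tz":1.8,"rx":0,"ry":0,"rz":0},
    {"tx":-0.39,"ty":-0.12,"tz":2.6,"rx":0,"ry":0,"rz":0},
    {"tx":-0.39,"ty":-0.12,"tz":3.0,"rx":0,"ry":0,"rz":0},
  ],
)

```text
time: 5.02
position: [0.6615, 0.0929, 0.0816]
tool_rot: [0.236, 0.947, 0.218, -0.004]
ft_force: [-0.0, 1.5, 0.2]
grip_width: 0.0401
```

Call:
send_rows(
  deltas=[
    {"tx":0,"ty":0,"tz":0.2,"rx":0,"ry":0,"rz":0},
    {"tx":0,"ty":0,"tz":0.3,"rx":0,"ry":0,"rz":0},
    {"tx":0,"ty":0,"tz":0.3,"rx":0,"ry":0,"rz":0},
    {"tx":0,"ty":0,"tz":0.3,"rx":0,"ry":0,"rz":0},
  ],
)

```text
time: 5.35
position: [0.6628, 0.0933, 0.0807]
tool_rot: [0.236, 0.947, 0.218, -0.002]
ft_force: [0.1, -0.3, 1.0]
grip_width: 0.0398
```

```bash
python3 - <<'E'
from h import *
from rig import robot
P,R,o=cur(); print(P,o["ft_force"].round(1),o["time"])
plan((P,R),[mould_pose(0,-.078,.0135,-.25)])
c=robot.camera("scene"); cv2.imwrite("pics/s3.png",cv2.resize(c["color"][160:300,220:400,::-1],None,fx=4,fy=4,interpolation=cv2.INTER_CUBIC))
E
```

```text
[0.66282684 0.09334339 0.08071241] [ 0.1 -0.3  1. ] 5.35
W0.1 t [-0.04, 0.01, 0.02] r [0.001, -0.004, 0.002]
```

View pics/s3.png

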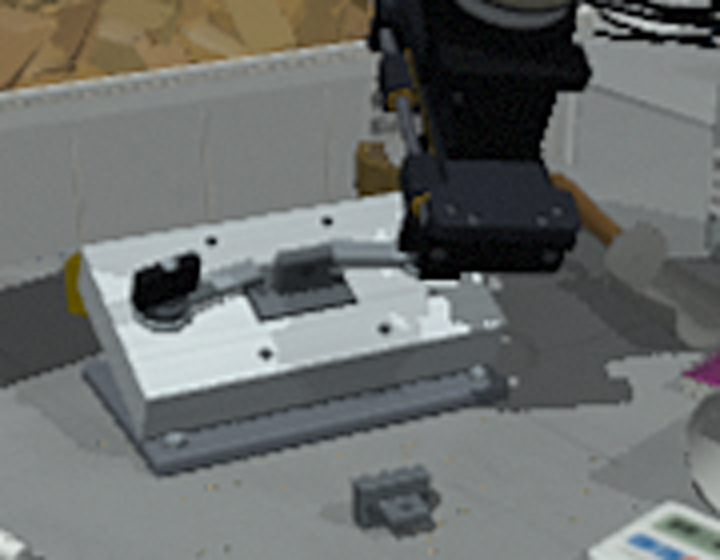

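The fingers are around the far bar at crop (430,240). Closing.

Call:
send_rows(
  deltas=[
    {"tx":0,"ty":0,"tz":0,"rx":0,"ry":0,"rz":0},
    {"tx":0,"ty":0,"tz":0,"rx":0,"ry":0,"rz":0},
    {"tx":0,"ty":0,"tz":0,"rx":0,"ry":0,"rz":0},
    {"tx":0,"ty":0,"tz":0,"rx":0,"ry":0,"rz":0},
    {"tx":0,"ty":0,"tz":0,"rx":0,"ry":0,"rz":0},
  ],
  claw=0,
  squeeze=20,
)

```text
time: 5.82
position: [0.6627, 0.0932, 0.0807]
tool_rot: [0.236, 0.947, 0.218, -0.003]
ft_force: [-0.0, -0.7, -0.7]
grip_width: 0.0144
```

Call:
send_rows(
  deltas=[
    {"tx":0,"ty":0,"tz":0,"rx":0,"ry":0,"rz":0},
    {"tx":0,"ty":0,"tz":0,"rx":0,"ry":0,"rz":0},
    {"tx":0,"ty":0,"tz":0,"rx":0,"ry":0,"rz":0},
  ],
)

```text
time: 6.07
position: [0.6629, 0.0936, 0.0808]
tool_rot: [0.236, 0.947, 0.218, -0.002]
ft_force: [0.5, 1.1, 0.8]
grip_width: 0.0098
```

```bash
cat > ang.py <<'E'
from h import *
P,R,o=cur(); y=R.as_matrix()[:,1]; l=M.T@y; an=np.arctan2(l[1],l[0])
print("loc",(M.T@(P-ctr)).round(4),"ang",an.round(3),"mod",((an+np.pi/2)%np.pi-np.pi/2).round(3),"f",o["ft_force"].round(1),"m",o["moment"].round(2),"w",o["grip_width"].round(4),"t",o["time"],"q",o["q"].round(2))
E
python3 ang.py
```

```text
Traceback (most recent call last):
  File "ang.py", line 3, in <module>
    print("loc",(M.T@(P-ctr)).round(4),"ang",an.round(3),"mod",((an+np.pi/2)%np.pi-np.pi/2).round(3),"f",o["ft_force"].round(1),"m",o["moment"].round(2),"w",o["grip_width"].round(4),"t",o["time"],"q",o["q"].round(2))
                                                                                                                                                             ^^^^^^^^^^^^^^^^^^^^^
AttributeError: 'float' object has no attribute 'round'
```

Call:
send_rows(
  deltas=[
    {"tx":0,"ty":0,"tz":0,"rx":0,"ry":0,"rz":0.06},
    {"tx":0,"ty":0,"tz":0,"rx":0,"ry":0,"rz":0.13},
    {"tx":0,"ty":0,"tz":0,"rx":0,"ry":0,"rz":0.2},
    {"tx":0,"ty":0,"tz":0,"rx":0,"ry":0,"rz":0.27},
    {"tx":0,"ty":0,"tz":0,"rx":0,"ry":0,"rz":0.34},
  ],
)

```text
time: 6.48
position: [0.6628, 0.0935, 0.0808]
tool_rot: [0.394, 0.893, 0.214, -0.04]
ft_force: [1.5, 1.1, 0.3]
grip_width: 0.0093
```

Call:
send_rows(
  deltas=[
    {"tx":0,"ty":0,"tz":0,"rx":0,"ry":0,"rz":0.07},
    {"tx":0,"ty":0,"tz":0,"rx":0,"ry":0,"rz":0.14},
    {"tx":0,"ty":0,"tz":0,"rx":0,"ry":0,"rz":0.21},
    {"tx":0,"ty":0,"tz":0,"rx":0,"ry":0,"rz":0.28},
    {"tx":0,"ty":0,"tz":0,"rx":0,"ry":0,"rz":0.35},
  ],
)

```text
time: 6.9
position: [0.6627, 0.0935, 0.0808]
tool_rot: [0.544, 0.811, 0.204, -0.076]
ft_force: [0.6, 1.1, 0.8]
grip_width: 0.0099
```

```bash
sed -i 's/o\["grip_width"\].round(4)/o["grip_width"]/' ang.py; python3 ang.py
```

```text
loc [ 0.0002 -0.0775  0.0137] ang -0.942 mod -0.942 f [0.6 1.1 0.8] m [-0.16 -0.05  0.12] w 0.009861897559138973 t 6.9 q [-0.23  0.76  1.53  0.56  0.93 -0.97]
```

Remaining turn: 1.39 − 0.942 = 0.45.

Call:
send_rows(
  deltas=[
    {"tx":0,"ty":0,"tz":0,"rx":0,"ry":0,"rz":0.07},
    {"tx":0,"ty":0,"tz":0,"rx":0,"ry":0,"rz":0.14},
    {"tx":0,"ty":0,"tz":0,"rx":0,"ry":0,"rz":0.21},
    {"tx":0,"ty":0,"tz":0,"rx":0,"ry":0,"rz":0.28},
    {"tx":0,"ty":0,"tz":0,"rx":0,"ry":0,"rz":0.35},
  ],
)

```text
time: 7.32
position: [0.6626, 0.0934, 0.0808]
tool_rot: [0.676, 0.704, 0.187, -0.111]
ft_force: [-0.2, 1.0, 1.6]
grip_width: 0.0095
```

Call:
send_rows(
  deltas=[
    {"tx":0,"ty":0,"tz":0,"rx":0,"ry":0,"rz":0.03},
    {"tx":0,"ty":0,"tz":0,"rx":0,"ry":0,"rz":0.06},
    {"tx":0,"ty":0,"tz":0,"rx":0,"ry":0,"rz":0.08},
    {"tx":0,"ty":0,"tz":0,"rx":0,"ry":0,"rz":0.08},
    {"tx":0,"ty":0,"tz":0,"rx":0,"ry":0,"rz":0.08},
  ],
)

```text
time: 7.73
position: [0.6626, 0.0934, 0.0807]
tool_rot: [0.703, 0.677, 0.183, -0.118]
ft_force: [0.1, -0.2, 2.9]
grip_width: 0.0098
```

```bash
python3 ang.py
```

```text
loc [ 0.0001 -0.0774  0.0137] ang -1.368 mod -1.368 f [ 0.1 -0.2  2.9] m [-0.13  0.12 -0.  ] w 0.009807045385536903 t 7.7333 q [-0.23  0.76  1.53  0.56  0.93 -0.55]
```

Call:
send_rows(
  deltas=[
    {"tx":0,"ty":0,"tz":0,"rx":0,"ry":0,"rz":0.02},
    {"tx":0,"ty":0,"tz":0,"rx":0,"ry":0,"rz":0.02},
  ],
)

```text
time: 7.9
position: [0.6626, 0.0934, 0.0807]
tool_rot: [0.71, 0.67, 0.182, -0.12]
ft_force: [0.2, 0.2, 3.1]
grip_width: 0.0098
```

Call:
send_rows(
  deltas=[
    {"tx":0,"ty":0,"tz":0,"rx":0,"ry":0,"rz":0},
    {"tx":0,"ty":0,"tz":0,"rx":0,"ry":0,"rz":0},
    {"tx":0,"ty":0,"tz":0,"rx":0,"ry":0,"rz":0},
    {"tx":0,"ty":0,"tz":0,"rx":0,"ry":0,"rz":0},
    {"tx":0,"ty":0,"tz":0,"rx":0,"ry":0,"rz":0},
  ],
  claw=3.5,
)

```text
time: 8.32
position: [0.6626, 0.0932, 0.0804]
tool_rot: [0.71, 0.67, 0.182, -0.12]
ft_force: [0.5, -0.2, 0.0]
grip_width: 0.0319
```

Call:
send_rows(
  deltas=[
    {"tx":0,"ty":0,"tz":-1,"rx":0,"ry":0,"rz":0},
    {"tx":0,"ty":0,"tz":-2.5,"rx":0,"ry":0,"rz":0},
    {"tx":0,"ty":0,"tz":-4,"rx":0,"ry":0,"rz":0},
    {"tx":0,"ty":0,"tz":-5.5,"rx":0,"ry":0,"rz":0},
    {"tx":0,"ty":0,"tz":-5.5,"rx":0,"ry":0,"rz":0},
  ],
)

```text
time: 8.73
position: [0.6598, 0.0684, 0.1349]
tool_rot: [0.71, 0.67, 0.184, -0.116]
ft_force: [-0.1, 0.5, -1.4]
grip_width: 0.035
```

```bash
python3 ang.py; python3 - <<'E'
from h import *
P,R,o=cur()
plan((P,R),[mould_pose(0,.078,.068,.18,True),mould_pose(0,.078,.0135,.18,True)])
E
```

```text
loc [ 0.0003 -0.0806  0.0733] ang -1.387 mod -1.387 f [-0.1  0.5 -1.4] m [-0.3   0.08 -0.06] w 0.03496819037132729 t 8.7333 q [-0.27  0.68  1.52  0.52  1.02 -0.5 ]
W0.1 t [0.72, -3.9, 0.12] r [0.001, -0.001, 0.394]
W0.2 t [-0.84, -3.88, 0.11] r [0.0, -0.001, 0.393]
W0.3 t [-2.25, -3.26, 0.12] r [0.001, -0.002, 0.394]
W0.4 t [-3.34, -2.14, 0.13] r [0.001, -0.001, 0.393]
W1.1 t [0.0, -0.0, 5.45] r [-0.0, 0.0, 0.0]
```

Call:
send_rows(
  deltas=[
    {"tx":0.2,"ty":-1,"tz":0,"rx":0,"ry":0,"rz":0.1},
    {"tx":0.4,"ty":-2,"tz":0,"rx":0,"ry":0,"rz":0.2},
    {"tx":0.6,"ty":-3,"tz":0.1,"rx":0,"ry":0,"rz":0.3},
    {"tx":0.7,"ty":-3.9,"tz":0.1,"rx":0,"ry":0,"rz":0.394},
    {"tx":0.7,"ty":-3.9,"tz":0.1,"rx":0,"ry":0,"rz":0.394},
  ],
)

```text
time: 9.15
position: [0.6168, 0.0807, 0.1299]
tool_rot: [0.828, 0.518, 0.154, -0.154]
ft_force: [0.2, 0.1, -0.2]
grip_width: 0.0348
```

Call:
send_rows(
  deltas=[
    {"tx":-0.2,"ty":-1,"tz":0,"rx":0,"ry":0,"rz":0.1},
    {"tx":-0.4,"ty":-2,"tz":0,"rx":0,"ry":0,"rz":0.2},
    {"tx":-0.6,"ty":-3,"tz":0.1,"rx":0,"ry":0,"rz":0.3},
    {"tx":-0.85,"ty":-3.9,"tz":0.1,"rx":0,"ry":0,"rz":0.393},
    {"tx":-0.85,"ty":-3.9,"tz":0.1,"rx":0,"ry":0,"rz":0.393},
  ],
)

```text
time: 9.57
position: [0.5787, 0.0904, 0.1289]
tool_rot: [0.912, 0.347, 0.121, -0.181]
ft_force: [-0.5, 0.3, -0.0]
grip_width: 0.0349
```

Call:
send_rows(
  deltas=[
    {"tx":-0.6,"ty":-0.8,"tz":0,"rx":0,"ry":0,"rz":0.1},
    {"tx":-1.2,"ty":-1.6,"tz":0,"rx":0,"ry":0,"rz":0.2},
    {"tx":-1.8,"ty":-2.4,"tz":0.1,"rx":0,"ry":0,"rz":0.3},
    {"tx":-2.25,"ty":-3.25,"tz":0.1,"rx":0,"ry":-0.002,"rz":0.394},
    {"tx":-2.25,"ty":-3.25,"tz":0.1,"rx":0,"ry":-0.002,"rz":0.394},
  ],
)

```text
time: 9.98
position: [0.5409, 0.1001, 0.1281]
tool_rot: [0.963, 0.163, 0.083, -0.2]
ft_force: [-0.4, 0.1, -0.5]
grip_width: 0.0351
```

Call:
send_rows(
  deltas=[
    {"tx":-0.8,"ty":-0.5,"tz":0,"rx":0,"ry":0,"rz":0.1},
    {"tx":-1.6,"ty":-1,"tz":0,"rx":0,"ry":0,"rz":0.2},
    {"tx":-2.5,"ty":-1.6,"tz":0.1,"rx":0,"ry":0,"rz":0.3},
    {"tx":-3.35,"ty":-2.15,"tz":0.1,"rx":0,"ry":-0.001,"rz":0.393},
    {"tx":-3.35,"ty":-2.15,"tz":0.1,"rx":0,"ry":-0.001,"rz":0.393},
  ],
)

```text
time: 10.4
position: [0.5025, 0.1098, 0.1273]
tool_rot: [0.976, -0.028, 0.042, -0.213]
ft_force: [-0.1, -0.5, -0.6]
grip_width: 0.0349
```

Call:
send_rows(
  deltas=[
    {"tx":0,"ty":0,"tz":0,"rx":0,"ry":0,"rz":0},
    {"tx":0,"ty":0,"tz":0,"rx":0,"ry":0,"rz":0},
    {"tx":0,"ty":0,"tz":0,"rx":0,"ry":0,"rz":0},
  ],
)

```text
time: 10.65
position: [0.5048, 0.109, 0.1273]
tool_rot: [0.976, -0.028, 0.044, -0.212]
ft_force: [-0.2, -0.7, -0.3]
grip_width: 0.0347
```

```bash
python3 ang.py; python3 - <<'E'
from h import *
from rig import robot
P,R,o=cur()
plan((P,R),[mould_pose(0,.078,.045,.18,True),mould_pose(0,.078,.0135,.18,True)])
c=robot.camera("scene"); cv2.imwrite("pics/s4.png",cv2.resize(c["color"][150:300,200:400,::-1],None,fx=4,fy=4,interpolation=cv2.INTER_CUBIC))
E
```

```text
loc [-0.0006  0.0796  0.0654] ang -2.96 mod 0.182 f [-0.2 -0.7 -0.3] m [-0.35  0.25  0.02] w 0.034691073754685 t 10.65 q [-0.27  0.54  1.91  0.62  0.81  0.89]
W0.1 t [0.17, -0.03, 2.04] r [-0.001, 0.004, 0.002]
W1.1 t [0.0, 0.0, 3.15] r [-0.0, -0.0, 0.0]
```

View pics/s4.png

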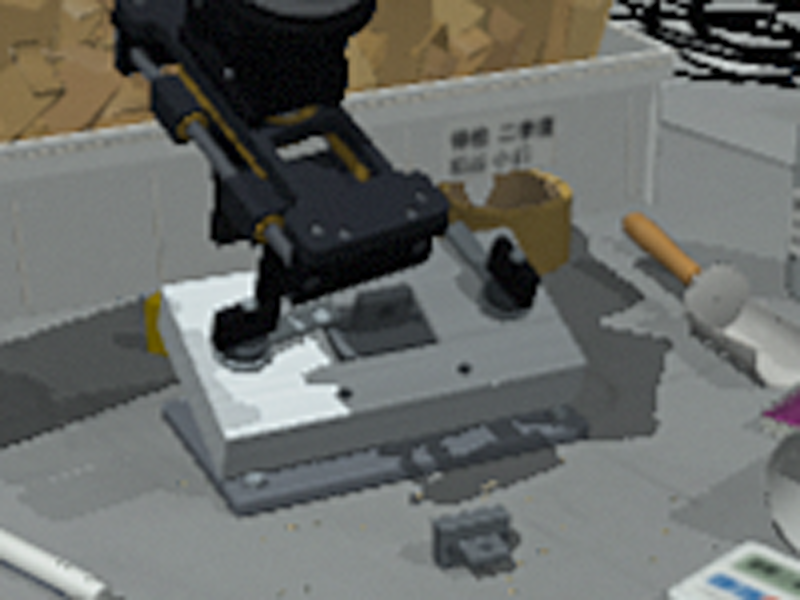

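The far clamp (crop 510,275) now points up the slope, so it is open, and the bracket still sits in the cavity. The gripper is above the near bar.

Call:
send_rows(
  deltas=[
    {"tx":0.17,"ty":0,"tz":1,"rx":0,"ry":0.004,"rz":0},
    {"tx":0.17,"ty":0,"tz":2,"rx":0,"ry":0.004,"rz":0},
    {"tx":0.17,"ty":0,"tz":3,"rx":0,"ry":0.004,"rz":0},
    {"tx":0.17,"ty":0,"tz":4,"rx":0,"ry":0.004,"rz":0},
    {"tx":0.17,"ty":0,"tz":4.7,"rx":0,"ry":0.004,"rz":0},
  ],
)

```text
time: 11.12
position: [0.5087, 0.1296, 0.0831]
tool_rot: [0.976, -0.03, 0.043, -0.213]
ft_force: [-0.2, 0.3, 0.1]
grip_width: 0.0351
```

Call:
send_rows(
  deltas=[
    {"tx":0,"ty":0,"tz":0.25,"rx":0,"ry":0,"rz":0},
    {"tx":0,"ty":0,"tz":0.45,"rx":0,"ry":0,"rz":0},
    {"tx":0,"ty":0,"tz":0.45,"rx":0,"ry":0,"rz":0},
    {"tx":0,"ty":0,"tz":0.45,"rx":0,"ry":0,"rz":0},
  ],
)

```text
time: 11.45
position: [0.51, 0.1306, 0.0807]
tool_rot: [0.976, -0.03, 0.044, -0.212]
ft_force: [-0.3, 0.1, -0.1]
grip_width: 0.0351
```

```bash
python3 ang.py; python3 - <<'E'
from h import *
P,R,o=cur()
plan((P,R),[mould_pose(0,.078,.0135,.18,True)])
E
```

```text
loc [-0.0002  0.0797  0.0137] ang -2.963 mod 0.179 f [-0.3  0.1 -0.1] m [-0.35  0.28 -0.  ] w 0.035055411818843425 t 11.45 q [-0.22  0.63  1.93  0.71  0.7   0.83]
W0.1 t [0.17, 0.02, 0.02] r [-0.002, 0.001, -0.001]
```

Call:
send_rows(
  deltas=[
    {"tx":0.17,"ty":0,"tz":0,"rx":0,"ry":0,"rz":0},
    {"tx":0.17,"ty":0,"tz":0,"rx":0,"ry":0,"rz":0},
    {"tx":0.17,"ty":0,"tz":0,"rx":0,"ry":0,"rz":0},
    {"tx":0.17,"ty":0,"tz":0,"rx":0,"ry":0,"rz":0},
    {"tx":0.17,"ty":0,"tz":0,"rx":0,"ry":0,"rz":0},
  ],
  claw=0,
)

```text
time: 11.87
position: [0.5116, 0.1304, 0.081]
tool_rot: [0.976, -0.03, 0.044, -0.213]
ft_force: [0.1, 1.9, 2.4]
grip_width: 0.0099
```

Call:
send_rows(
  deltas=[
    {"tx":0,"ty":0,"tz":0,"rx":0,"ry":0,"rz":0},
    {"tx":0,"ty":0,"tz":0,"rx":0,"ry":0,"rz":0},
    {"tx":0,"ty":0,"tz":0,"rx":0,"ry":0,"rz":0},
  ],
)

```text
time: 12.12
position: [0.5116, 0.1304, 0.081]
tool_rot: [0.976, -0.03, 0.044, -0.212]
ft_force: [0.4, -1.1, 3.3]
grip_width: 0.0096
```

```bash
python3 ang.py
```

```text
loc [0.0002 0.0781 0.0139] ang -2.962 mod 0.179 f [ 0.4 -1.1  3.3] m [-0.2   0.2   0.02] w 0.00958761257835943 t 12.1167 q [-0.22  0.63  1.93  0.71  0.71  0.83]
```

Call:
send_rows(
  deltas=[
    {"tx":0,"ty":0,"tz":0,"rx":0,"ry":0,"rz":-0.07},
    {"tx":0,"ty":0,"tz":0,"rx":0,"ry":0,"rz":-0.14},
    {"tx":0,"ty":0,"tz":0,"rx":0,"ry":0,"rz":-0.21},
    {"tx":0,"ty":0,"tz":0,"rx":0,"ry":0,"rz":-0.28},
    {"tx":0,"ty":0,"tz":0,"rx":0,"ry":0,"rz":-0.35},
  ],
)

```text
time: 12.53
position: [0.5116, 0.1306, 0.0811]
tool_rot: [0.966, 0.142, 0.081, -0.202]
ft_force: [-0.7, -0.1, 3.5]
grip_width: 0.01
```

Call:
send_rows(
  deltas=[
    {"tx":0,"ty":0,"tz":0,"rx":0,"ry":0,"rz":-0.07},
    {"tx":0,"ty":0,"tz":0,"rx":0,"ry":0,"rz":-0.14},
    {"tx":0,"ty":0,"tz":0,"rx":0,"ry":0,"rz":-0.21},
    {"tx":0,"ty":0,"tz":0,"rx":0,"ry":0,"rz":-0.28},
    {"tx":0,"ty":0,"tz":0,"rx":0,"ry":0,"rz":-0.35},
  ],
)

```text
time: 12.95
position: [0.5115, 0.1308, 0.0811]
tool_rot: [0.926, 0.308, 0.115, -0.185]
ft_force: [-0.8, 0.4, 3.6]
grip_width: 0.0098
```

Call:
send_rows(
  deltas=[
    {"tx":0,"ty":0,"tz":0,"rx":0,"ry":0,"rz":-0.07},
    {"tx":0,"ty":0,"tz":0,"rx":0,"ry":0,"rz":-0.14},
    {"tx":0,"ty":0,"tz":0,"rx":0,"ry":0,"rz":-0.21},
    {"tx":0,"ty":0,"tz":0,"rx":0,"ry":0,"rz":-0.28},
    {"tx":0,"ty":0,"tz":0,"rx":0,"ry":0,"rz":-0.35},
  ],
)

```text
time: 13.37
position: [0.5114, 0.131, 0.0812]
tool_rot: [0.858, 0.464, 0.145, -0.162]
ft_force: [-1.4, 0.8, 3.6]
grip_width: 0.0099
```

Call:
send_rows(
  deltas=[
    {"tx":0,"ty":0,"tz":0,"rx":0,"ry":0,"rz":-0.06},
    {"tx":0,"ty":0,"tz":0,"rx":0,"ry":0,"rz":-0.12},
    {"tx":0,"ty":0,"tz":0,"rx":0,"ry":0,"rz":-0.16},
    {"tx":0,"ty":0,"tz":0,"rx":0,"ry":0,"rz":-0.16},
    {"tx":0,"ty":0,"tz":0,"rx":0,"ry":0,"rz":-0.16},
  ],
)

```text
time: 13.78
position: [0.5113, 0.131, 0.0812]
tool_rot: [0.82, 0.53, 0.157, -0.15]
ft_force: [-1.2, 1.8, 5.8]
grip_width: 0.0099
```

```bash
python3 ang.py
```

```text
loc [0.0007 0.0786 0.0139] ang -1.754 mod 1.388 f [-1.2  1.8  5.8] m [0.16 0.17 0.16] w 0.009922497553081465 t 13.7833 q [-0.22  0.63  1.93  0.71  0.71 -0.38]
```

Call:
send_rows(
  deltas=[
    {"tx":0,"ty":0,"tz":0,"rx":0,"ry":0,"rz":0},
    {"tx":0,"ty":0,"tz":0,"rx":0,"ry":0,"rz":0},
    {"tx":0,"ty":0,"tz":0,"rx":0,"ry":0,"rz":0},
    {"tx":0,"ty":0,"tz":0,"rx":0,"ry":0,"rz":0},
    {"tx":0,"ty":0,"tz":0,"rx":0,"ry":0,"rz":0},
  ],
  claw=3.5,
)

```text
time: 14.2
position: [0.5116, 0.1303, 0.0805]
tool_rot: [0.82, 0.53, 0.157, -0.15]
ft_force: [0.4, 0.7, -0.4]
grip_width: 0.0323
```

Call:
send_rows(
  deltas=[
    {"tx":0,"ty":0,"tz":-1,"rx":0,"ry":0,"rz":0},
    {"tx":0,"ty":0,"tz":-2.5,"rx":0,"ry":0,"rz":0},
    {"tx":0,"ty":0,"tz":-4,"rx":0,"ry":0,"rz":0},
    {"tx":0,"ty":0,"tz":-5.5,"rx":0,"ry":0,"rz":0},
    {"tx":0,"ty":0,"tz":-5.5,"rx":0,"ry":0,"rz":0},
  ],
)

```text
time: 14.62
position: [0.5076, 0.1065, 0.1329]
tool_rot: [0.82, 0.53, 0.159, -0.148]
ft_force: [0.6, 0.0, 0.8]
grip_width: 0.0352
```

```bash
python3 ang.py; python3 - <<'E'
from h import *
P,R,o=cur()
plan((P,R),[mould_pose(-.001,0,.065,0,True),mould_pose(-.001,0,.005,0,True)])
from rig import robot
c=robot.camera("scene"); cv2.imwrite("pics/s5.png",cv2.resize(c["color"][150:300,200:400,::-1],None,fx=4,fy=4,interpolation=cv2.INTER_CUBIC))
E
```

```text
loc [0.0002 0.0763 0.0712] ang -1.752 mod 1.39 f [0.6 0.  0.8] m [-0.32  0.16 -0.01] w 0.03519851248625583 t 14.6167 q [-0.27  0.53  1.91  0.62  0.82 -0.31]
W0.1 t [0.42, 2.51, 0.22] r [0.001, -0.001, 0.463]
W0.2 t [1.5, 2.06, 0.21] r [0.0, -0.001, 0.463]
W0.3 t [2.25, 1.17, 0.21] r [0.001, -0.001, 0.464]
W1.1 t [0.0, 0.0, 6.0] r [-0.0, 0.0, -0.0]
```

View pics/s5.png

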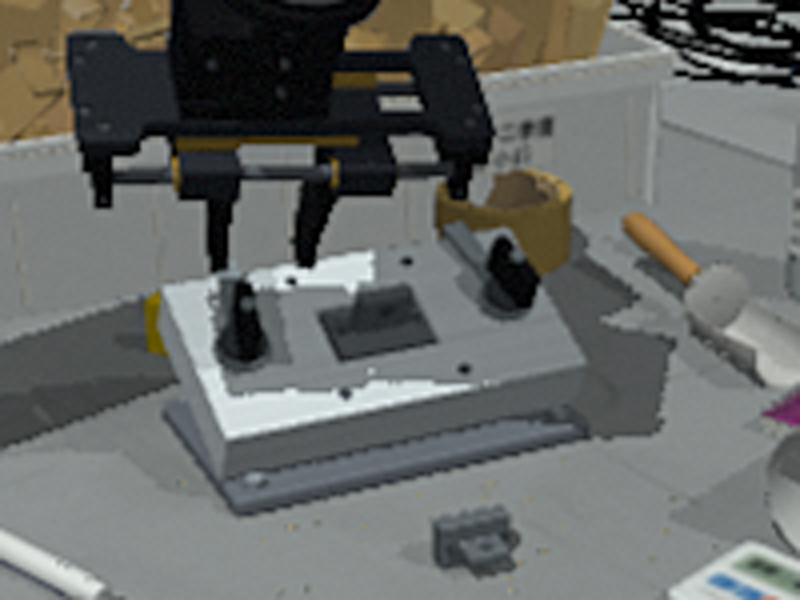

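Both clamps are open: the near bar at crop (240,325) and the far bar at (510,275) are both turned. The bracket is seated at (380,315). Going over it now.

Call:
send_rows(
  deltas=[
    {"tx":0.1,"ty":0.6,"tz":0,"rx":0,"ry":0,"rz":0.11},
    {"tx":0.2,"ty":1.2,"tz":0.1,"rx":0,"ry":0,"rz":0.22},
    {"tx":0.3,"ty":1.9,"tz":0.15,"rx":0,"ry":0,"rz":0.34},
    {"tx":0.42,"ty":2.5,"tz":0.2,"rx":0,"ry":0,"rz":0.463},
    {"tx":0.42,"ty":2.5,"tz":0.2,"rx":0,"ry":0,"rz":0.463},
  ],
)

```text
time: 15.08
position: [0.5319, 0.102, 0.128]
tool_rot: [0.92, 0.327, 0.119, -0.181]
ft_force: [0.5, -0.6, 0.1]
grip_width: 0.0349
```

Call:
send_rows(
  deltas=[
    {"tx":0.4,"ty":0.5,"tz":0,"rx":0,"ry":0,"rz":0.11},
    {"tx":0.8,"ty":1,"tz":0.1,"rx":0,"ry":0,"rz":0.22},
    {"tx":1.1,"ty":1.5,"tz":0.15,"rx":0,"ry":0,"rz":0.34},
    {"tx":1.5,"ty":2.05,"tz":0.2,"rx":0,"ry":0,"rz":0.463},
    {"tx":1.5,"ty":2.05,"tz":0.2,"rx":0,"ry":0,"rz":0.463},
  ],
)

```text
time: 15.5
position: [0.5564, 0.0966, 0.126]
tool_rot: [0.97, 0.109, 0.074, -0.204]
ft_force: [0.3, -0.1, -0.1]
grip_width: 0.0347
```

Call:
send_rows(
  deltas=[
    {"tx":0.5,"ty":0.3,"tz":0,"rx":0,"ry":0,"rz":0.11},
    {"tx":1,"ty":0.6,"tz":0.1,"rx":0,"ry":0,"rz":0.22},
    {"tx":1.6,"ty":0.9,"tz":0.15,"rx":0,"ry":0,"rz":0.34},
    {"tx":2.25,"ty":1.2,"tz":0.2,"rx":0,"ry":0,"rz":0.464},
    {"tx":2.25,"ty":1.2,"tz":0.2,"rx":0,"ry":0,"rz":0.464},
  ],
)

```text
time: 15.92
position: [0.581, 0.0908, 0.1241]
tool_rot: [0.969, -0.116, 0.026, -0.215]
ft_force: [0.8, -1.2, 0.1]
grip_width: 0.0349
```

Call:
send_rows(
  deltas=[
    {"tx":0,"ty":0,"tz":0,"rx":0,"ry":0,"rz":0},
    {"tx":0,"ty":0,"tz":0,"rx":0,"ry":0,"rz":0},
    {"tx":0,"ty":0,"tz":0,"rx":0,"ry":0,"rz":0},
    {"tx":0,"ty":0,"tz":0,"rx":0,"ry":0,"rz":0},
  ],
)

```text
time: 16.25
position: [0.5798, 0.0912, 0.1244]
tool_rot: [0.969, -0.116, 0.025, -0.216]
ft_force: [-0.9, -0.0, 0.8]
grip_width: 0.0353
```

```bash
python3 ang.py; python3 - <<'E'
from h import *
P,R,o=cur()
plan((P,R),[mould_pose(-.001,0,.005,0,True)])
E
```

```text
loc [-0.0013  0.0026  0.0625] ang -3.141 mod 0.001 f [-0.9 -0.   0.8] m [-0.3   0.18 -0.01] w 0.03529432641536492 t 16.25 q [-0.27  0.61  1.73  0.57  0.9   1.16]
W0.1 t [0.27, -0.02, 5.75] r [-0.001, 0.003, 0.001]
```

Call:
send_rows(
  deltas=[
    {"tx":0.27,"ty":0,"tz":1.1,"rx":0,"ry":0.003,"rz":0},
    {"tx":0.27,"ty":0,"tz":2.2,"rx":0,"ry":0.003,"rz":0},
    {"tx":0.27,"ty":0,"tz":3.3,"rx":0,"ry":0.003,"rz":0},
    {"tx":0.27,"ty":0,"tz":4.3,"rx":0,"ry":0.003,"rz":0},
    {"tx":0.27,"ty":0,"tz":5,"rx":0,"ry":0.003,"rz":0},
  ],
)

```text
time: 16.67
position: [0.5871, 0.1119, 0.0772]
tool_rot: [0.969, -0.118, 0.025, -0.216]
ft_force: [-0.6, -0.7, -0.8]
grip_width: 0.0353
```

Call:
send_rows(
  deltas=[
    {"tx":0,"ty":0,"tz":0.3,"rx":0,"ry":0,"rz":0},
    {"tx":0,"ty":0,"tz":0.5,"rx":0,"ry":0,"rz":0},
    {"tx":0,"ty":0,"tz":0.7,"rx":0,"ry":0,"rz":0},
    {"tx":0,"ty":0,"tz":0.7,"rx":0,"ry":0,"rz":0},
    {"tx":0,"ty":0,"tz":0.7,"rx":0,"ry":0,"rz":0},
  ],
)

```text
time: 17.08
position: [0.589, 0.1137, 0.073]
tool_rot: [0.969, -0.118, 0.027, -0.215]
ft_force: [-0.2, -0.1, -0.3]
grip_width: 0.0352
```

```bash
python3 ang.py; python3 - <<'E'
from h import *
from rig import robot
P,R,o=cur()
plan((P,R),[mould_pose(-.001,0,.005,0,True)])
c=robot.camera("scene"); cv2.imwrite("pics/s6.png",cv2.resize(c["color"][170:270,230:360,::-1],None,fx=6,fy=6,interpolation=cv2.INTER_CUBIC))
E
```

```text
loc [-0.0013 -0.001   0.0058] ang 3.141 mod -0.001 f [-0.2 -0.1 -0.3] m [-0.32  0.24  0.01] w 0.03516891291447935 t 17.0833 q [-0.22  0.7   1.74  0.63  0.8   1.12]
W0.1 t [-0.1, -0.03, 0.08] r [-0.001, -0.002, -0.001]
```

View pics/s6.png

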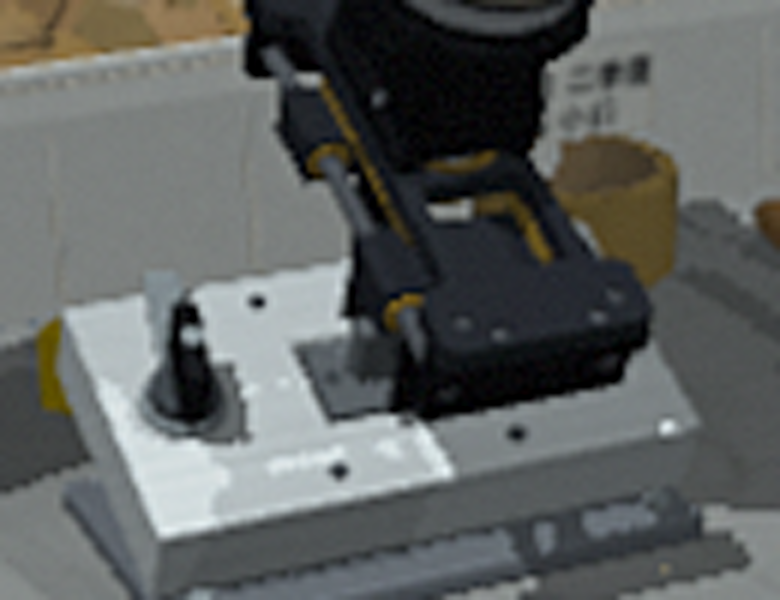

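The fingers straddle the rib at crop (375,340). Closing on it.

Call:
send_rows(
  deltas=[
    {"tx":-0.1,"ty":0,"tz":0.05,"rx":0,"ry":0,"rz":0},
    {"tx":-0.1,"ty":0,"tz":0.05,"rx":0,"ry":0,"rz":0},
    {"tx":-0.1,"ty":0,"tz":0.05,"rx":0,"ry":0,"rz":0},
    {"tx":-0.1,"ty":0,"tz":0.05,"rx":0,"ry":0,"rz":0},
    {"tx":-0.1,"ty":0,"tz":0.05,"rx":0,"ry":0,"rz":0},
  ],
  claw=0,
  squeeze=30,
)

```text
time: 17.55
position: [0.5879, 0.1142, 0.0724]
tool_rot: [0.969, -0.118, 0.027, -0.215]
ft_force: [0.0, 0.9, -0.9]
grip_width: 0.0099
```

Call:
send_rows(
  deltas=[
    {"tx":0,"ty":0,"tz":0,"rx":0,"ry":0,"rz":0},
    {"tx":0,"ty":0,"tz":0,"rx":0,"ry":0,"rz":0},
    {"tx":0,"ty":0,"tz":0,"rx":0,"ry":0,"rz":0},
    {"tx":0,"ty":0,"tz":0,"rx":0,"ry":0,"rz":0},
  ],
)

```text
time: 17.88
position: [0.5879, 0.1142, 0.0724]
tool_rot: [0.969, -0.118, 0.027, -0.215]
ft_force: [-0.4, -0.7, 1.2]
grip_width: 0.0093
```

```bash
python3 ang.py
```

```text
loc [-0.0012  0.0001  0.0051] ang 3.141 mod -0.001 f [-0.4 -0.7  1.2] m [-0.2   0.19 -0.04] w 0.009332521683723166 t 17.8833 q [-0.22  0.7   1.74  0.63  0.8   1.12]
```

Call:
send_rows(
  deltas=[
    {"tx":0,"ty":0,"tz":-0.4,"rx":0,"ry":0,"rz":0},
    {"tx":0,"ty":0,"tz":-0.9,"rx":0,"ry":0,"rz":0},
    {"tx":0,"ty":0,"tz":-1.4,"rx":0,"ry":0,"rz":0},
    {"tx":0,"ty":0,"tz":-1.9,"rx":0,"ry":0,"rz":0},
    {"tx":0,"ty":0,"tz":-2.4,"rx":0,"ry":0,"rz":0},
  ],
)

```text
time: 18.3
position: [0.5854, 0.1039, 0.0946]
tool_rot: [0.969, -0.118, 0.027, -0.215]
ft_force: [1.3, -0.3, -0.9]
grip_width: 0.0097
```

Call:
send_rows(
  deltas=[
    {"tx":0,"ty":0,"tz":-0.8,"rx":0,"ry":0,"rz":0},
    {"tx":0,"ty":0,"tz":-2,"rx":0,"ry":0,"rz":0},
    {"tx":0,"ty":0,"tz":-4,"rx":0,"ry":0,"rz":0},
    {"tx":0,"ty":0,"tz":-6,"rx":0,"ry":0,"rz":0},
    {"tx":0,"ty":0,"tz":-7.6,"rx":0,"ry":0,"rz":0},
  ],
)

```text
time: 18.72
position: [0.5778, 0.072, 0.1649]
tool_rot: [0.969, -0.118, 0.027, -0.215]
ft_force: [1.2, -0.1, -0.4]
grip_width: 0.0095
```

Call:
send_rows(
  deltas=[
    {"tx":0,"ty":0,"tz":0,"rx":0,"ry":0,"rz":0},
    {"tx":0,"ty":0,"tz":0,"rx":0,"ry":0,"rz":0},
    {"tx":0,"ty":0,"tz":0,"rx":0,"ry":0,"rz":0},
  ],
)

```text
time: 18.97
position: [0.5771, 0.0732, 0.1627]
tool_rot: [0.969, -0.118, 0.026, -0.215]
ft_force: [-0.9, 0.4, -0.6]
grip_width: 0.0098
```

```bash
python3 ang.py; python3 - <<'E'
from h import *
from rig import robot
P,R,o=cur()
c=dict(np.load("top0.npz"));W=cloud(c).reshape(-1,3);W=W[(c["z_map"]>0).ravel()]
def mh(x0,x1,y0,y1):
    m=(W[:,0]>x0)&(W[:,0]<x1)&(W[:,1]>y0)&(W[:,1]<y1); return W[m][:,2].max().round(3)
print("kbd",mh(.41,.51,-.46,-.38),"front x to .52",mh(.36,.52,-.45,-.24))
d=np.array([.4595,-.3212,0])
Y=-np.pi/2
plan((P,R),[down_pose([.50,-.03,.24],Y),down_pose(d+[0,0,.20],Y),down_pose(d+[0,0,.045],Y),down_pose(d+[0,0,.0235],Y)])
for n in ("scene","top"):
    c=robot.camera(n); cv2.imwrite(f"pics/{n}7.png",c["color"][...,::-1])
E
```

```text
loc [-0.0016  0.0008  0.1049] ang 3.14 mod -0.001 f [-0.9  0.4 -0.6] m [-0.35  0.3  -0.01] w 0.00976630050990644 t 18.9667 q [-0.3   0.55  1.71  0.53  0.98  1.19]
kbd 0.03 front x to .52 0.032
W0.1 t [-5.02, 7.47, -12.03] r [-0.435, -0.053, -0.238]
W1.1 t [-2.02, 14.56, 2.0] r [-0.0, 0.0, 0.0]
W1.2 t [-2.03, 14.56, 1.99] r [-0.0, 0.0, 0.0]
W2.1 t [0.01, 0.01, 15.5] r [-0.0, 0.0, 0.0]
W3.1 t [-0.0, -0.0, 2.15] r [-0.0, 0.0, 0.0]
```

View pics/scene7.png

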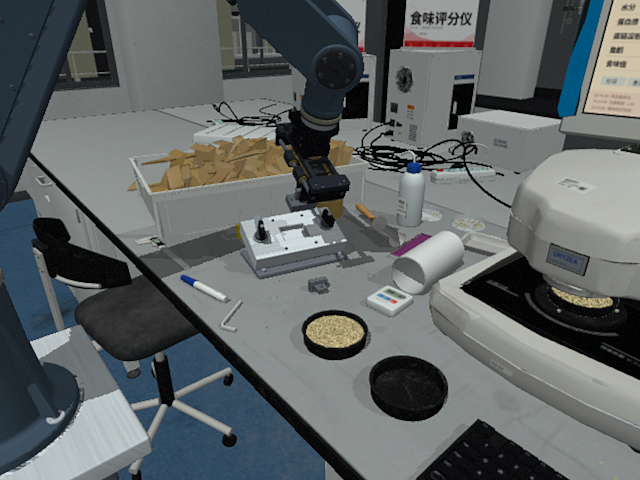

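The cavity (about 293,235) is empty and the bracket is in the fingers at about (320,200). Moving to the dish.

Call:
send_rows(
  deltas=[
    {"tx":-1,"ty":1.5,"tz":-2.4,"rx":-0.087,"ry":-0.011,"rz":-0.048},
    {"tx":-2,"ty":3,"tz":-4.8,"rx":-0.174,"ry":-0.021,"rz":-0.095},
    {"tx":-3,"ty":4.5,"tz":-7.2,"rx":-0.261,"ry":-0.032,"rz":-0.143},
    {"tx":-4,"ty":6,"tz":-9.6,"rx":-0.348,"ry":-0.042,"rz":-0.19},
    {"tx":-5,"ty":7.5,"tz":-12,"rx":-0.435,"ry":-0.053,"rz":-0.238},
  ],
)

```text
time: 19.48
position: [0.4998, -0.0308, 0.2399]
tool_rot: [1.0, 0.001, -0.001, 0.002]
ft_force: [0.1, 0.7, -1.6]
grip_width: 0.01
```

Call:
send_rows(
  deltas=[
    {"tx":0,"ty":0,"tz":0,"rx":0,"ry":0,"rz":0},
    {"tx":0,"ty":0,"tz":0,"rx":0,"ry":0,"rz":0},
  ],
)

```text
time: 19.65
position: [0.5005, -0.0291, 0.2398]
tool_rot: [1.0, -0.0, 0.001, -0.001]
ft_force: [0.9, 1.0, -0.5]
grip_width: 0.0097
```

Call:
send_rows(
  deltas=[
    {"tx":-0.4,"ty":3,"tz":0.3,"rx":0,"ry":0,"rz":0},
    {"tx":-0.8,"ty":6,"tz":0.6,"rx":0,"ry":0,"rz":0},
    {"tx":-1.2,"ty":9,"tz":1,"rx":0,"ry":0,"rz":0},
    {"tx":-1.6,"ty":12,"tz":1.5,"rx":0,"ry":0,"rz":0},
    {"tx":-2,"ty":14.5,"tz":2,"rx":0,"ry":0,"rz":0},
  ],
)

```text
time: 20.07
position: [0.4808, -0.1763, 0.2177]
tool_rot: [1.0, -0.001, -0.0, -0.002]
ft_force: [0.1, -0.7, -0.8]
grip_width: 0.0098
```

Call:
send_rows(
  deltas=[
    {"tx":-0.4,"ty":3,"tz":0.3,"rx":0,"ry":0,"rz":0},
    {"tx":-0.8,"ty":6,"tz":0.6,"rx":0,"ry":0,"rz":0},
    {"tx":-1.2,"ty":9,"tz":1,"rx":0,"ry":0,"rz":0},
    {"tx":-1.6,"ty":12,"tz":1.5,"rx":0,"ry":0,"rz":0},
    {"tx":-2,"ty":14.5,"tz":2,"rx":0,"ry":0,"rz":0},
  ],
)

```text
time: 20.48
position: [0.4608, -0.3218, 0.1973]
tool_rot: [1.0, -0.001, 0.0, -0.002]
ft_force: [0.7, 0.6, -0.9]
grip_width: 0.01
```

Call:
send_rows(
  deltas=[
    {"tx":0,"ty":0,"tz":0,"rx":0,"ry":0,"rz":0},
    {"tx":0,"ty":0,"tz":0,"rx":0,"ry":0,"rz":0},
    {"tx":0,"ty":0,"tz":0,"rx":0,"ry":0,"rz":0},
    {"tx":0,"ty":0,"tz":0,"rx":0,"ry":0,"rz":0},
  ],
)

```text
time: 20.82
position: [0.4607, -0.3187, 0.1987]
tool_rot: [1.0, 0.0, -0.0, -0.001]
ft_force: [-0.3, -0.1, -0.3]
grip_width: 0.0097
```

```bash
python3 ang.py; python3 - <<'E'
from h import *
from rig import robot
P,R,o=cur(); print(P,o["tool_rot"])
d=np.array([.4595,-.3212,0]); Y=-np.pi/2
plan((P,R),[down_pose(d+[0,0,.10],Y),down_pose(d+[0,0,.045],Y)])
c=robot.camera("scene"); cv2.imwrite(f"pics/scene8.png",c["color"][...,::-1])
E
```

```text
loc [-0.3564  0.0207  0.3101] ang -2.877 mod 0.265 f [-0.3 -0.1 -0.3] m [-0.03  0.19 -0.02] w 0.009746284253282401 t 20.8167 q [-0.81  0.47  1.62  0.    1.05  0.76]
[ 0.46066992 -0.31868739  0.19874347] [ 9.99998919e-01  3.51922104e-04 -2.36344495e-04 -1.40763358e-03]
W0.1 t [-0.11, 0.28, 9.87] r [-0.003, 0.0, 0.001]
W1.1 t [0.0, -0.0, 5.5] r [0.0, 0.0, -0.0]
```

View pics/scene8.png

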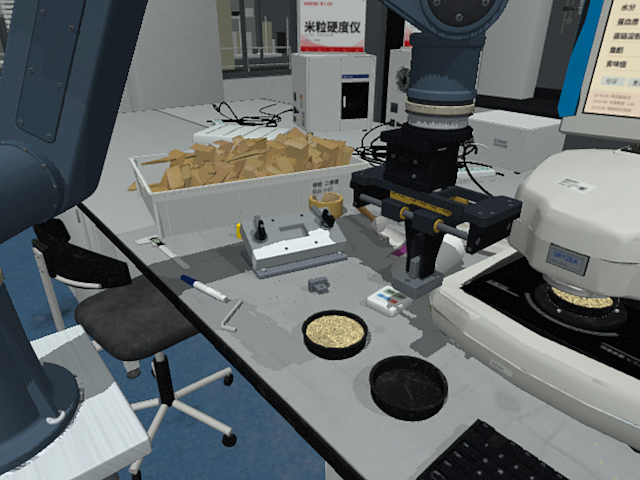

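The bracket hangs level, foot down, at about (425,275), above the empty dish. Lowering.

Call:
send_rows(
  deltas=[
    {"tx":-0.1,"ty":0.28,"tz":2.5,"rx":-0.003,"ry":0,"rz":0},
    {"tx":-0.1,"ty":0.28,"tz":5,"rx":-0.003,"ry":0,"rz":0},
    {"tx":-0.1,"ty":0.28,"tz":7.5,"rx":-0.003,"ry":0,"rz":0},
    {"tx":-0.1,"ty":0.28,"tz":9.9,"rx":-0.003,"ry":0,"rz":0},
    {"tx":-0.1,"ty":0.28,"tz":9.9,"rx":-0.003,"ry":0,"rz":0},
  ],
)

```text
time: 21.28
position: [0.4577, -0.3194, 0.0969]
tool_rot: [1.0, 0.001, -0.003, -0.002]
ft_force: [-1.2, 0.6, -1.2]
grip_width: 0.0098
```

Call:
send_rows(
  deltas=[
    {"tx":0,"ty":0,"tz":1.2,"rx":0,"ry":0,"rz":0},
    {"tx":0,"ty":0,"tz":2.4,"rx":0,"ry":0,"rz":0},
    {"tx":0,"ty":0,"tz":3.5,"rx":0,"ry":0,"rz":0},
    {"tx":0,"ty":0,"tz":4,"rx":0,"ry":0,"rz":0},
    {"tx":0,"ty":0,"tz":4,"rx":0,"ry":0,"rz":0},
  ],
)

```text
time: 21.7
position: [0.4596, -0.3224, 0.0603]
tool_rot: [1.0, 0.0, -0.0, 0.001]
ft_force: [-0.6, 0.2, -1.1]
grip_width: 0.0097
```

Call:
send_rows(
  deltas=[
    {"tx":0,"ty":0,"tz":0,"rx":0,"ry":0,"rz":0},
    {"tx":0,"ty":0,"tz":0,"rx":0,"ry":0,"rz":0},
    {"tx":0,"ty":0,"tz":0,"rx":0,"ry":0,"rz":0},
  ],
)

```text
time: 21.95
position: [0.4601, -0.3235, 0.0615]
tool_rot: [1.0, 0.0, 0.001, 0.002]
ft_force: [-0.1, 0.3, -1.0]
grip_width: 0.0095
```

```bash
python3 - <<'E'
from h import *
from rig import robot
P,R,o=cur(); print(P,o["tool_rot"].round(4),o["ft_force"])
d=np.array([.4595,-.3212,0]); Y=-np.pi/2
plan((P,R),[down_pose(d+[0,0,.026],Y)])
for n,(r0,c0) in (("scene",(300,340)),("top",(220,390))):
    c=robot.camera(n); cv2.imwrite(f"pics/{n}9.png",cv2.resize(c["color"][r0:r0+130,c0:c0+130,::-1],None,fx=4.5,fy=4.5,interpolation=cv2.INTER_CUBIC))
E
```

```text
[ 0.46013149 -0.32348277  0.06149736] [1.0e+00 1.0e-04 8.0e-04 1.9e-03] [-0.13948811  0.31644886 -1.02273549]
W0.1 t [-0.07, -0.24, 3.55] r [0.004, -0.002, 0.0]
```

View pics/scene9.png

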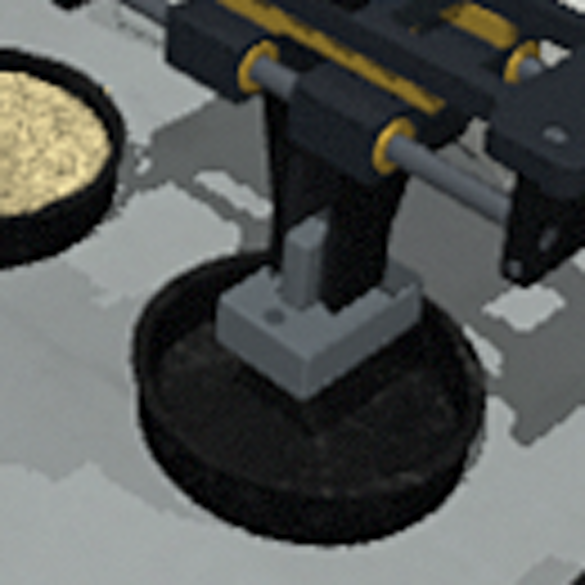

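The bracket is level above the dish at crop (315,330), and the grain dish is clear. Continuing down slowly.

Call:
send_rows(
  deltas=[
    {"tx":-0.07,"ty":-0.2,"tz":0.6,"rx":0,"ry":0,"rz":0},
    {"tx":-0.07,"ty":-0.2,"tz":1.3,"rx":0.003,"ry":0,"rz":0},
    {"tx":-0.07,"ty":-0.2,"tz":2,"rx":0.003,"ry":0,"rz":0},
    {"tx":-0.07,"ty":-0.2,"tz":2.7,"rx":0.003,"ry":0,"rz":0},
    {"tx":-0.07,"ty":-0.2,"tz":3.2,"rx":0.003,"ry":0,"rz":0},
  ],
)

```text
time: 22.47
position: [0.4586, -0.3208, 0.0273]
tool_rot: [1.0, -0.0, -0.0, -0.001]
ft_force: [-0.2, -0.4, -1.1]
grip_width: 0.0101
```

Call:
send_rows(
  deltas=[
    {"tx":0,"ty":0,"tz":0,"rx":0,"ry":0,"rz":0},
    {"tx":0,"ty":0,"tz":0,"rx":0,"ry":0,"rz":0},
    {"tx":0,"ty":0,"tz":0,"rx":0,"ry":0,"rz":0},
    {"tx":0,"ty":0,"tz":0,"rx":0,"ry":0,"rz":0},
  ],
)

```text
time: 22.8
position: [0.4592, -0.3214, 0.0289]
tool_rot: [1.0, 0.0, 0.0, 0.0]
ft_force: [-0.1, 0.4, -0.5]
grip_width: 0.0095
```

Call:
send_rows(
  deltas=[
    {"tx":0,"ty":0,"tz":0.1,"rx":0,"ry":0,"rz":0},
    {"tx":0,"ty":0,"tz":0.2,"rx":0,"ry":0,"rz":0},
    {"tx":0,"ty":0,"tz":0.25,"rx":0,"ry":0,"rz":0},
    {"tx":0,"ty":0,"tz":0.25,"rx":0,"ry":0,"rz":0},
    {"tx":0,"ty":0,"tz":0.25,"rx":0,"ry":0,"rz":0},
  ],
)

```text
time: 23.22
position: [0.459, -0.3212, 0.0262]
tool_rot: [1.0, 0.0, 0.0, -0.0]
ft_force: [0.4, -0.1, -1.2]
grip_width: 0.0098
```

```bash
python3 - <<'E'
from h import *
P,R,o=cur(); print(P,o["tool_rot"].round(4),o["ft_force"].round(2),o["moment"].round(2))
E
```

```text
[ 0.45900232 -0.32119672  0.02619459] [ 1.e+00  0.e+00  2.e-04 -1.e-04] [ 0.35 -0.1  -1.16] [-0.04  0.21 -0.01]
```

Call:
send_rows(
  deltas=[
    {"tx":0,"ty":0,"tz":0.05,"rx":0,"ry":0,"rz":0},
    {"tx":0,"ty":0,"tz":0.1,"rx":0,"ry":0,"rz":0},
    {"tx":0,"ty":0,"tz":0.1,"rx":0,"ry":0,"rz":0},
    {"tx":0,"ty":0,"tz":0.1,"rx":0,"ry":0,"rz":0},
  ],
)

```text
time: 23.55
position: [0.459, -0.3212, 0.0251]
tool_rot: [1.0, 0.0, 0.0, -0.0]
ft_force: [0.7, -0.2, -1.2]
grip_width: 0.0095
```

Call:
send_rows(
  deltas=[
    {"tx":0,"ty":0,"tz":0.05,"rx":0,"ry":0,"rz":0},
    {"tx":0,"ty":0,"tz":0.1,"rx":0,"ry":0,"rz":0},
    {"tx":0,"ty":0,"tz":0.1,"rx":0,"ry":0,"rz":0},
    {"tx":0,"ty":0,"tz":0.1,"rx":0,"ry":0,"rz":0},
  ],
)

```text
time: 23.88
position: [0.459, -0.3212, 0.0248]
tool_rot: [1.0, 0.0, 0.0, -0.0]
ft_force: [-0.9, 0.7, 6.4]
grip_width: 0.0098
```

```bash
python3 - <<'E'
from h import *
from rig import robot
P,R,o=cur(); print(P,o["tool_rot"].round(4),o["ft_force"].round(2),o["moment"].round(2))
c=robot.camera("scene"); cv2.imwrite(f"pics/scene10.png",cv2.resize(c["color"][300:430,340:470,::-1],None,fx=4.5,fy=4.5,interpolation=cv2.INTER_CUBIC))
print(robot.get_obs()["ft_force"].round(2))
E
```

```text
[ 0.45900828 -0.32121706  0.02480158] [ 1.e+00  1.e-04  3.e-04 -0.e+00] [-0.92  0.69  6.36] [0.13 0.32 0.  ]
[-1.05  2.21  6.09]
```

View pics/scene10.png

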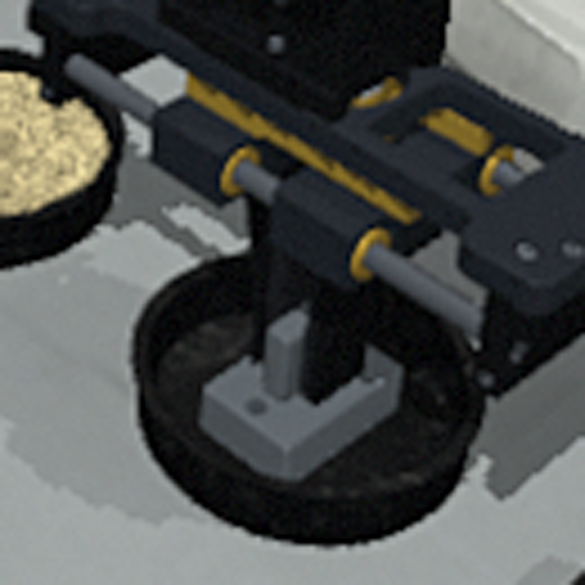

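The dish floor is reached: about 7 N up, the bracket is flat at crop (300,410), and everything else is clear. Releasing.

Call:
send_rows(
  deltas=[
    {"tx":0,"ty":0,"tz":0,"rx":0,"ry":0,"rz":0},
    {"tx":0,"ty":0,"tz":0,"rx":0,"ry":0,"rz":0},
    {"tx":0,"ty":0,"tz":0,"rx":0,"ry":0,"rz":0},
    {"tx":0,"ty":0,"tz":0,"rx":0,"ry":0,"rz":0},
    {"tx":0,"ty":0,"tz":0,"rx":0,"ry":0,"rz":0},
  ],
  claw=2.6,
)

```text
time: 24.35
position: [0.459, -0.3212, 0.024]
tool_rot: [1.0, 0.0, 0.0, -0.0]
ft_force: [-0.0, -0.8, -0.5]
grip_width: 0.0251
```

Call:
send_rows(
  deltas=[
    {"tx":0,"ty":0,"tz":-0.5,"rx":0,"ry":0,"rz":0},
    {"tx":0,"ty":0,"tz":-1.5,"rx":0,"ry":0,"rz":0},
    {"tx":0,"ty":0,"tz":-3,"rx":0,"ry":0,"rz":0},
    {"tx":0,"ty":0,"tz":-5,"rx":0,"ry":0,"rz":0},
    {"tx":0,"ty":0,"tz":-7,"rx":0,"ry":0,"rz":0},
  ],
)

```text
time: 24.77
position: [0.4588, -0.321, 0.0954]
tool_rot: [1.0, 0.0, 0.0, -0.0]
ft_force: [-0.4, 1.3, -0.6]
grip_width: 0.0258
```

Call:
send_rows(
  deltas=[
    {"tx":0,"ty":0,"tz":-3,"rx":0,"ry":0,"rz":0},
    {"tx":0,"ty":0,"tz":-6,"rx":0,"ry":0,"rz":0},
    {"tx":0,"ty":0,"tz":-9,"rx":0,"ry":0,"rz":0},
    {"tx":0,"ty":0,"tz":-11,"rx":0,"ry":0,"rz":0},
    {"tx":0,"ty":0,"tz":-11,"rx":0,"ry":0,"rz":0},
  ],
)

```text
time: 25.18
position: [0.4613, -0.3235, 0.2101]
tool_rot: [1.0, 0.0, 0.004, 0.004]
ft_force: [0.5, -1.1, -0.0]
grip_width: 0.0258
```

Call:
send_rows(
  deltas=[
    {"tx":0,"ty":0,"tz":0,"rx":0,"ry":0,"rz":0},
    {"tx":0,"ty":0,"tz":0,"rx":0,"ry":0,"rz":0},
    {"tx":0,"ty":0,"tz":0,"rx":0,"ry":0,"rz":0},
    {"tx":0,"ty":0,"tz":0,"rx":0,"ry":0,"rz":0},
  ],
)

```text
time: 25.52
position: [0.4582, -0.3205, 0.2028]
tool_rot: [1.0, 0.0, -0.001, -0.001]
ft_force: [-0.2, 0.3, 0.3]
grip_width: 0.0265
```

```bash
python3 - <<'E'
from h import *
from rig import robot
P,R,o=cur(); print(P,o["ft_force"].round(2),o["time"])
c=robot.camera("scene"); cv2.imwrite(f"pics/scene11.png",c["color"][...,::-1])
W=cloud(c)
for r0,r1,c0,c1 in [(350,425,365,452),(305,365,298,375)]:
    w=W[r0:r1,c0:c1].reshape(-1,3); m=(w[:,2]>.021)&(w[:,2]<.029)&(abs(w[:,0]-.46)<.07); p=w[m][:,:2]
    m2=np.hypot(*(p-p.mean(0)).T)>.045; p=p[m2]
    s=np.linalg.lstsq(np.c_[2*p,np.ones(len(p))],(p**2).sum(1),rcond=None)[0]; print("rim",s[:2],len(p))
w=W[340:425,365:452].reshape(-1,3); m=(w[:,2]>.036)&(w[:,2]<.06)&(w[:,2]<.1); print("rib top",w[m].mean(0),w[m].max(0),m.sum())
# rim of foot top
m=(w[:,2]>.017)&(w[:,2]<.024)&(np.hypot(w[:,0]-.4595,w[:,1]+.3212)<.036); q=w[m]; A=np.c_[q[:,:2],np.ones(len(q))]; print("foot top z",q[:,2].mean(),"slopes",np.linalg.lstsq(A,q[:,2],rcond=None)[0],len(q))
a_,b_=np.load("top_mould.npz"),0
loc=(W-ctr)@M
for nm,s in (("near",1),("far",-1)):
    mm=(abs(loc[...,1]-s*.078)<.03)&(abs(loc[...,0])<.03)&(loc[...,2]>.03)&(loc[...,2]<.042); p=loc[mm]; ev=np.linalg.svd(p[:,:2]-p[:,:2].mean(0),full_matrices=False)[2][0]; an=np.degrees(np.arctan2(ev[0],ev[1]))
    print(nm,len(p),"bar ang",an, "rad",np.radians(((-an*s)%180)))
cv2.imwrite("pics/crop11.png",cv2.resize(c["color"][190:430,220:480,::-1],None,fx=2.4,fy=2.4,interpolation=cv2.INTER_CUBIC))
E
```

```text
[ 0.45821752 -0.32054699  0.20281211] [-0.21  0.26  0.26] 25.5167
rim [ 0.45900345 -0.32174245] 993
rim [ 0.46100992 -0.16406421] 713
rib top [ 0.45622863 -0.3230524   0.04497474] [ 0.4753142  -0.31578179  0.05033699] 223
foot top z 0.02196141009403876 slopes [0.02211966 0.0417737  0.0256197 ] 550
near 77 bar ang -81.14263327876627 rad 1.4162061144527933
far 77 bar ang -102.50449302749043 rad 1.3525517521725148
```

View pics/crop11.png

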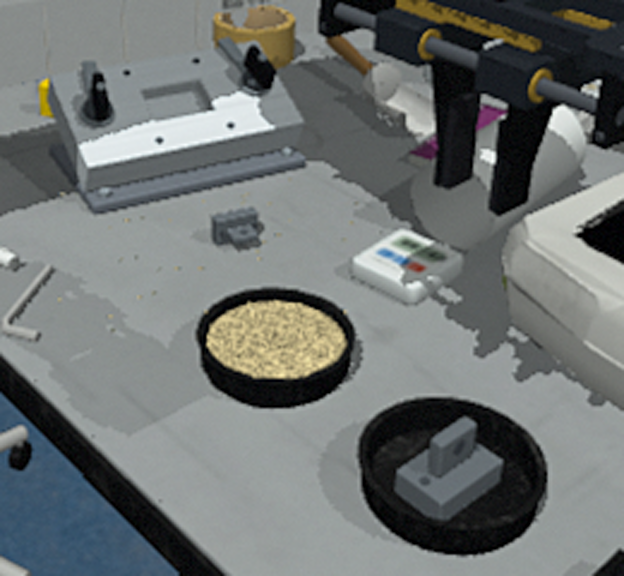

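The bracket stands flat with its rib up, near the centre of the dish (crop 450,470). Both clamps are open (1.42 and 1.35 rad), the dishes are unmoved, and the arm is clear, so I'm handing in.

```bash
python3 - <<'E'
from rig import robot
print(robot.hand_in()); print(robot.get_obs()["time"])
E
```

```text
the job is handed in; nothing more can be done
None
the job is handed in; nothing more can be done
```

I turned both clamps open, pulled the bracket straight out of the mould, set it down in the empty dish and handed the job in at about 25.6 s. No verdict was reported.

**Last checks:**
- **Bracket:** it stands foot down with the rib up. From the depth picture, its rib is about 3 mm from the dish's centre, and the foot's top is at about 22 mm (21 mm expected for a foot on the dish floor). A plane fitted to the foot's top sloped by about 0.05 rad. That is within the 0.12 rad limit and probably mostly depth noise.
- **Clamps:** seen in the picture, the bars stand at 1.42 rad (near) and 1.35 rad (far). The tool angles when I let go were 1.388 and 1.387 rad. The two measurements differ by up to 0.035 rad but are all above the limit.
- **Dishes and timer:** by the rims, both dishes moved less than 1 mm. I checked the timer only by eye, and it looks unmoved.
- **Arm:** it was clear of everything at hand-in, with no contact force showing.

**What went wrong:** my first two move calls were refused because each row must name every axis. The two calls after them then ran from the wrong start and brought the gripper to the edge of the cardboard box. The force reading stayed around 1 N, so I saw no contact, and I lifted away and carried on.

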